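# Stack two reference plates in an optical micrometer and hold its shutter open

## Task

Build the two-plate height check on the optical micrometer: set the dark steel plate squarely in the middle of the anvil, long sides in line with the anvil's, and then the white ceramic plate squarely on top of the steel one, setting both down without dropping them. Keep the shutter shut until the pile is complete; then pull the red shutter knob out against its spring until the yellow line on the slide meets the red mark, and finish still holding it there, so that the reading can be taken. Leave the pile and the other things on the bench undisturbed.

Things in the scene. Friction and masses are not known exactly. Their poses are not given: they have to be found in the camera images.
- steel_plate: Dark grey steel reference plate, 40 mm (its x) by 60 mm (its y) by 16 mm high, 0.3 kg, lying flat on the light blue 2 mm rubber mat at the robot's right. Origin: centre of its underside; z up.
- ceramic_plate: White ceramic reference plate, 40 mm (its x) by 60 mm (its y) by 12 mm high, 0.17 kg, lying flat on the same mat. Origin: centre of its underside; z up.
- gauge: The optical micrometer, fixed to the bench: dark base, white-and-black emitter head on its +y side, like receiver head on its -y side, a stage with the anvil between. Origin: bench level, right below the anvil's centre. z up, y along the base from receiver to emitter, -x out of its front (robot side). Heads: 122 mm high, 120 mm deep (x), beginning at y = +90 (blade of the shutter: +83) and -90 mm.
- anvil_top (a point): Centre of the top face of the anvil, the bright steel table on the stage in the middle of the micrometer, empty at the start. Top face 56 mm (x) by 76 mm (y), 76 mm above the bench. Axes as the micrometer's.
- knob_top (a point): Centre of the top of the red shutter knob: upright round post, 16 mm in diameter, 45 mm tall (the lowest 3 mm a 19 mm steel collar), standing on the front end of the black slide bar (20 mm wide) that lies on top of the emitter. Closed, it stands 45 mm ahead of the emitter's front; only the guide's rails, behind that front, are higher than its foot (3 mm). Axes as the micrometer's; it pulls out along -x.
- shutter (a joint): Travel of the shutter slide, m: 0 = closed, where its spring keeps it; grows as the knob is pulled along the micrometer's -x; end stop 0.060. The spring pulls back with 4 N closed, 9 N at the mark, 13 N at the stop; let go, it shuts. At the red mark it reads 0.036: there the blade's opening uncovers the emitter's window; 4 mm more or less and it cuts into the beam.
- index_line (a point): Middle of the yellow line across the black slide bar; it moves with the slide. Axes as the micrometer's.
- mark (a point): The red mark: point midway between the red lines on the two aluminium rails of the shutter guide, on top of the emitter (a longer red line lies beside it). Fixed to the micrometer. The yellow line starts 36 mm behind it (+x) and comes level with it when the shutter is drawn out right. Axes as the micrometer's.
- bottle: Amber bottle of cleaner with a black cap, 40 mm diameter, 75 mm tall, upright; leave alone. Origin: centre of its underside.
- loupe: Black eye loupe, 38 mm diameter, 36 mm tall, upright; leave alone. Origin: centre of its underside.
- screwdriver: Blue-handled screwdriver about 150 mm long, lying on the bench along its own x; leave alone. Origin: underside of its middle.
Mind the look-alikes: they are no part of the job. Several things have the shape of the ceramic_plate; the one meant has the colours described above. Several things have the shape of the steel_plate; the one meant has the colours described above.

How it is judged:
By the outcome, as a careful person would: the job done as asked, in the order asked, and still so for the second after the job is handed in, while the arm keeps its last pose, push and grip.
It also fails if it takes over 72 s, if anything falls off the work surface, if the arm or the gripper's body presses on something with over 40 N, if the wrist force passes 120 N, or if a joint passes its speed limit or range.

## Robot

A 6-joint arm with a two-finger parallel gripper is mounted at the origin on the work surface. World frame = base frame: x ahead of the robot, y to its left, z up, the work surface at z = 0. Lengths are in m, angles in rad, forces in N, time in s.
With the tool pointing down it reaches from about 0.375 to 0.825 m from the base axis. Payload 5.5 kg.
Tool frame: the origin (TCP) lies between the finger pads; the fingertips stand 22 mm ahead of it and the grasp point (between the pads) lies 3 mm ahead of it (robot.tips_ahead is the z of the fingertips in the tool frame, in m); z points along the fingers, y is the direction in which the jaws open and shut (so a half turn about z gives the same grasp; the last joint's range is limited). The gripper opens to 85 mm and grips with 20 to 120 N. Pads are 22 mm wide; open, the fingers measure 114 mm over their backs; the gripper's body (76 mm by 85 mm) begins 54 mm behind the grasp point. The pads swing forward as they close: fully open they stand 13 mm farther back than shut.
Start: joints at [-1.144, 0.314, -0.047, 1.21, 0, 1.571], TCP at [0.248, -0.546, 0.253] pointing down, gripper open.
Joint ranges: [-2.67, 2.67], [-0.69, 1.73], [-1.03, 1.25], [-2.08, 2.16], [-1.42, 1.45], [-3.14, 3.14]. Speed limits (rad/s): [2.39, 2.39, 3.01, 3.14, 3.14, 3.14].

## Interface

Orientations are given as a rotation vector (axis times angle).
In Python, from workcell import robot gives the robot as it stands. The module is installed in compiled form; this text tells all that it offers.
- The arm moves only by the shell command python3 -m pendant 'ROWS' [OPENING]. ROWS is text: rows parted by semicolons, each of 6 numbers parted by spaces: the shift along the tool's x, y, z each as a share of 0.5 m, from -1 to 1, then the turn, a rotation vector about the tool's x, y, z each as a share of 180 degrees, from -1 to 1. In form: x y z ax ay az; .... A call has exactly 8 rows; each row is the pose to reach, as a shift and turn from the pose commanded when the call began, along the tool's axes at that moment, turning the shorter way round; what a row does not reach only later rows make up. A row lasts 1/10 s, in which the tool goes at most 50 mm and 8.59 degrees, less where a joint would pass 70% of its speed; a pose out of reach is approached as far as the arm can. A call with a number of a shift or a turn outside -1 to 1 is refused whole. A call with a gripper value outside its range is refused whole. OPENING is the gripper's target within -1 to 1 (shut at 1, half-way at 0, fully open at -1), set as the call begins (- or left out, the last holds). The fingers move at their own pace and stop on an object; the grip force is fixed at half the most. Time passes only in rows, so rows that repeat a pose let the fingers close, or fill a call up. It gives the time, the measured TCP pose, the force and the opening at its end, in the units of the state.
- robot.sense(): the state, without advancing time (a new reading comes with each control period).
- robot.read_camera(name): name is "side" or "top" or "wrist"; returns a dict with "pixels" (420x560x3 uint8, red, green, blue), "camera_matrix" (3x3 intrinsics, pixels), "k1" (the pictures are not rectified: a ray, as slopes to the right and down, at radius r is drawn at 1 + k1 r^2 times it, then the intrinsics apply), "T" (4x4, takes a point from camera to world coordinates). Camera axes: x right, y down, z forward; pixel columns grow to the right and rows downward; lengths in m; the calibration is good to about 2 mm. A picture is of the moment at which its call begins. There is no depth.
- robot.sign_off(): hands the job in, once; it reports no verdict.
The state is a dict: "time": time; "joint_positions": joint angles; "dq": joint speeds; "joint_efforts": joint torques, N m; "eef_pos": TCP position; "orientation": TCP orientation; "ft_force": force on the tool from outside, world axes, zero at the start; "torque": the same for the moment, N m; "opening": finger opening in m.
Only numpy, scipy, OpenCV 4.12 (cv2) and the standard library are available. Lean on these libraries where they do the work, as an engineer would, in place of code of your own. Each camera call takes 0.05 s, during which the arm holds its last target.

## Working session

There is one attempt and no reset: what is moved stays moved. The work goes in short steps, Python scripts to look and compute and a shell command to move; the robot and the scene stay as the last step left them, time stands still between calls to the robot, and variables do not carry over. Pictures are saved under pics/ and viewed, and the job is handed in when it is done.

```bash
mkdir -p pics; ls; python3 - <<'E'
from workcell import robot
import cv2,numpy as np
s=robot.sense();print({k:np.round(v,3) for k,v in s.items()}, robot.tips_ahead)
for n in ["side","top","wrist"]:
    c=robot.read_camera(n);cv2.imwrite(f"pics/{n}0.png",c["pixels"][:,:,::-1]);print(n,np.round(c["camera_matrix"],1).tolist(),c["k1"],np.round(c["T"],3).tolist())
E
```

```text
pics
{'time': np.float64(0.0), 'joint_positions': array([-1.144,  0.314, -0.048,  1.21 ,  0.   ,  1.571]), 'dq': array([ 0.001, -0.   ,  0.001,  0.   ,  0.002,  0.001]), 'joint_efforts': array([ 1.0000e-03, -5.3958e+01,  3.3976e+01,  1.9000e-02,  0.0000e+00,
        0.0000e+00]), 'eef_pos': array([ 0.248, -0.546,  0.252]), 'orientation': array([-3.069e+00, -6.650e-01,  1.000e-03]), 'ft_force': array([ 0.034,  0.587, -0.401]), 'torque': array([ 0.022,  0.001, -0.001]), 'opening': np.float64(0.086)} 0.022
side [[445.6, 0.0, 280.1], [0.0, 445.6, 204.9], [0.0, 0.0, 1.0]] -0.054828218688452904 [[-0.998, -0.032, 0.053, 0.442], [-0.062, 0.567, -0.821, 0.726], [-0.004, -0.823, -0.568, 0.715], [0.0, 0.0, 0.0, 1.0]]
top [[454.4, 0.0, 290.5], [0.0, 454.4, 207.9], [0.0, 0.0, 1.0]] -0.08522529625071383 [[-0.022, -0.997, 0.07, 0.426], [-1.0, 0.022, 0.001, -0.097], [-0.003, -0.07, -0.998, 1.176], [0.0, 0.0, 0.0, 1.0]]
wrist [[334.3, 0.0, 279.2], [0.0, 334.3, 213.6], [0.0, 0.0, 1.0]] -0.03757503584915957 [[0.414, -0.874, -0.253, 0.313], [-0.91, -0.398, -0.113, -0.517], [-0.002, 0.277, -0.961, 0.373], [0.0, 0.0, 0.0, 1.0]]
```

View pics/top0.png

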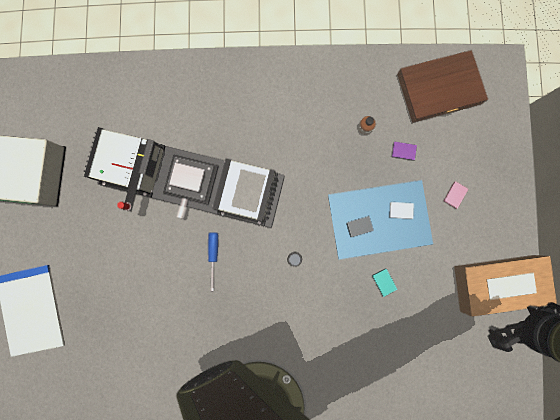

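View pics/side0.png

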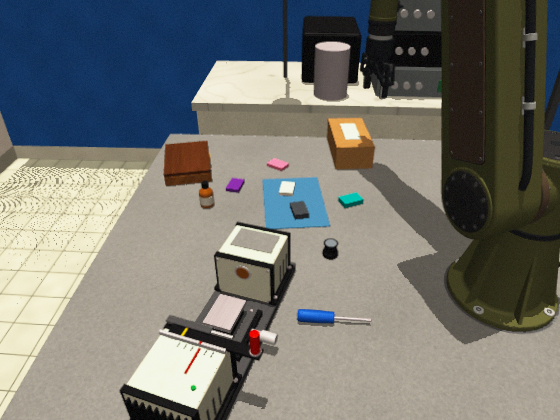

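View pics/wrist0.png

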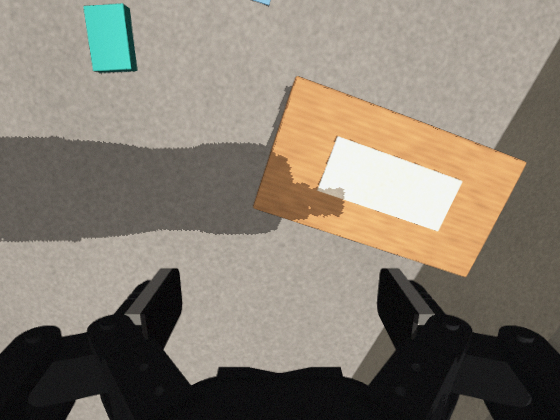

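In the top view the dark grey plate is at about (360,226) and the white one at (402,210), both on the blue mat. Look-alikes are purple (404,151), pink (456,195) and teal (385,282). The white note on the carton (512,286) and the anvil's bright top (188,177) could also mislead. I choose grey (360,226) and white (402,210), and check both in a close crop.

```bash
cat > h.py <<'E'
import numpy as np, cv2
from workcell import robot
from scipy.spatial.transform import Rotation as R
def und(c,uv):
    uv=np.atleast_2d(np.asarray(uv,float));K=c["camera_matrix"]
    return cv2.undistortPoints(uv[:,None],K,np.array([c["k1"],0,0,0,0.]))[:,0]
def ray(c,uv):
    n=und(c,uv);d=np.c_[n,np.ones(len(n))]@c["T"][:3,:3].T
    return c["T"][:3,3],d
def plane(c,uv,z):
    o,d=ray(c,uv);return o+d*((z-o[2])/d[:,2])[:,None]
def proj(c,P):
    P=np.atleast_2d(P);q=(P-c["T"][:3,3])@c["T"][:3,:3];n=q[:,:2]/q[:,2:];r=(n**2).sum(1)
    n=n*(1+c["k1"]*r)[:,None];return n@np.diag(np.diag(c["camera_matrix"])[:2])+c["camera_matrix"][:2,2]
def two(c1,u1,c2,u2):
    o1,d1=ray(c1,u1);o2,d2=ray(c2,u2);A=np.c_[d1[0],-d2[0]];t=np.linalg.lstsq(A,o2-o1,rcond=None)[0]
    a=o1+d1[0]*t[0];b=o2+d2[0]*t[1];return (a+b)/2,np.linalg.norm(a-b)
def blobs(c,mask,z,amin=60):
    cs,_=cv2.findContours(mask.astype(np.uint8),cv2.RETR_EXTERNAL,cv2.CHAIN_APPROX_NONE)
    out=[]
    for k in cs:
        if cv2.contourArea(k)<amin: continue
        P=plane(c,k[:,0].astype(float),z)
        (cx,cy),(w,h),a=cv2.minAreaRect((P[:,:2]*1000).astype(np.float32))
        if w>h: w,h,a=h,w,a-90   # a: direction of short side -> x
        M=cv2.moments(k)
        out.append((np.round([M['m10']/M['m00'],M['m01']/M['m00']],1),np.round([cx,cy],1),round(w,1),round(h,1),round(a,1)))
    return out
def pose():
    s=robot.sense();return s["eef_pos"],R.from_rotvec(s["orientation"]),s
E
python3 - <<'E'
from h import *
c=robot.read_camera("top");im=c["pixels"];hsv=cv2.cvtColor(im,cv2.COLOR_RGB2HSV)
H,S,V=[hsv[:,:,i].astype(int) for i in range(3)]
print(hsv[226,360],hsv[210,402],hsv[220,385],hsv[177,188],hsv[150,115])
roi=np.zeros(H.shape,bool);roi[175:265,325:440]=1
mat=(S>80)&(H>90)&(H<115)
print("mat",blobs(c,mat&roi,.002,500))
print("grey",blobs(c,(S<60)&(V<130)&roi&(cv2.erode(cv2.morphologyEx(mat.astype(np.uint8),cv2.MORPH_CLOSE,np.ones((31,31))),np.ones((5,5)))>0),.018))
print("white",blobs(c,(S<60)&(V>180)&roi,.014))
cr=np.vstack([cv2.resize(im[y:y+h,x:x+w,::-1],None,fx=f,fy=f,interpolation=3) for (y,h,x,w,f) in [(120,115,80,210,3)]])
cv2.imwrite("pics/top_g.png",cr)
cv2.imwrite("pics/top_m.png",cv2.resize(im[175:265,325:440,::-1],None,fx=5,fy=5,interpolation=3))
c=robot.read_camera("side");im=c["pixels"]
cv2.imwrite("pics/side_g.png",cv2.resize(im[220:420,110:310,::-1],None,fx=3,fy=3,interpolation=3))
E
```

```text
[ 98   7 140] [103   8 229] [101  80 204] [  9   8 224] [ 66   6 229]
mat [(array([420. , 216.9]), array([ 482.4, -391.8]), 119.5, 167.3, -83.1)]
grey []
white [(array([401.9, 209.7]), array([ 495.7, -382.4]), 41.5, 57.2, -2.1)]
```

View pics/top_g.png

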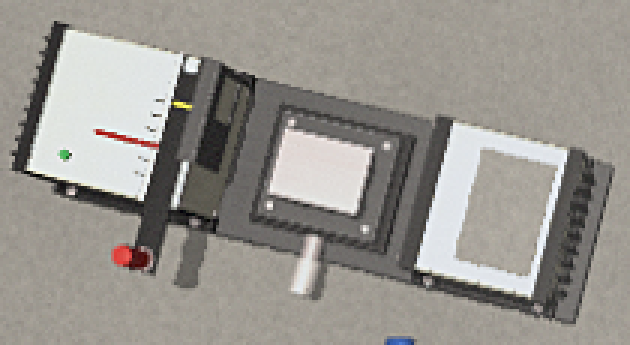

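View pics/top_m.png

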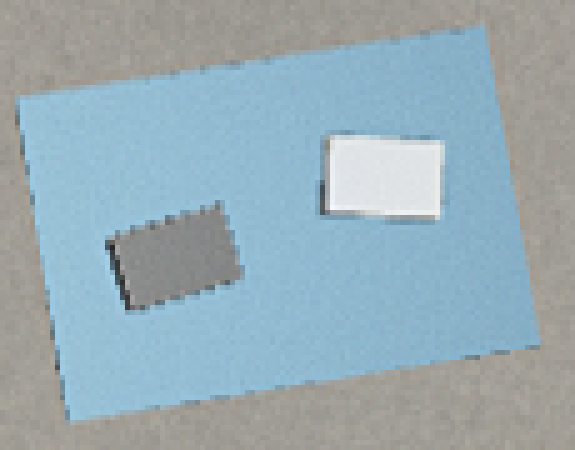

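View pics/side_g.png

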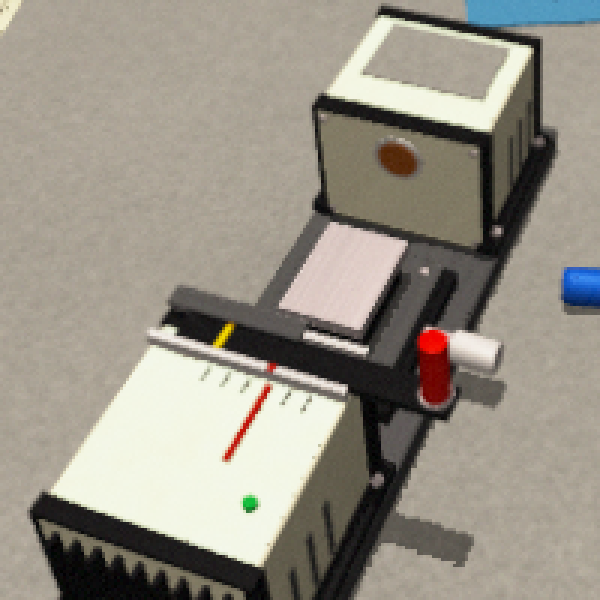

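The crop confirms that the dark grey plate is at (360,226.6), the white one at (402,210), and both lie on the blue mat. The yellow line and red mark show on the guide, and the red knob is at about (124,205). Next I'll measure the plates, gauge and knob.

```bash
python3 - <<'E'
from h import *
c=robot.read_camera("top");im=c["pixels"];hsv=cv2.cvtColor(im,cv2.COLOR_RGB2HSV)
H,S,V=[hsv[:,:,i].astype(int) for i in range(3)]
def roi(x0,x1,y0,y1):
    r=np.zeros(H.shape,bool);r[y0:y1,x0:x1]=1;return r
print("steel",blobs(c,(S<45)&(V<165)&roi(343,378,213,240),.018))
print("anvil",blobs(c,(V>175)&roi(165,208,158,196),.076,200))
print("recv",blobs(c,(V>175)&roi(212,275,150,225),.122,200))
print("emit",blobs(c,(V>175)&roi(90,142,125,190),.122,200))
red=(S>150)&((H<8)|(H>172))
print("red",blobs(c,red&roi(105,140,150,215),.168,3))
ye=(S>120)&(H>22)&(H<35);print("yel",blobs(c,ye&roi(120,160,140,170),.127,2))
print(np.round(plane(c,[[367,125]],.075),3),np.round(plane(c,[[294,259]],.036),3))
d=robot.read_camera("side");im=d["pixels"];hsv=cv2.cvtColor(im,cv2.COLOR_RGB2HSV)
H,S,V=[hsv[:,:,i].astype(int) for i in range(3)]
red=(S>150)&((H<8)|(H>172))
print("side red",blobs(d,red,.168,3)); ye=(S>150)&(H>22)&(H<35);print("yel",blobs(d,ye&roi(150,230,310,350),.127,2))
print("side anvil",blobs(d,(V>175)&roi(200,250,290,332),.076,100))
print("side white",blobs(d,(V>160)&(S<60)&roi(275,300,178,198),.014,30))
print("side steel",blobs(d,(V<110)&(S<60)&roi(285,315,198,220),.018,30))
E
```

```text
steel [(array([359.6, 226.3]), array([ 456.3, -270.8]), 38.8, 61.6, 15.2)]
anvil [(array([186.3, 176.6]), array([586.1, 158.2]), 55.5, 74.5, -15.1)]
recv [(array([243.6, 189.2]), array([546.2,  12.9]), 93.0, 120.0, 74.8)]
emit [(array([114.7, 157.3]), array([630.9, 320.1]), 99.4, 121.2, 74.7)]
red [(array([122.8, 205.2]), array([511.6, 281.3]), 13.6, 23.4, -1.3), (array([120.6, 165.5]), array([600.8, 284.6]), 2.8, 48.4, -15.3)]
yel [(array([139.7, 154.5]), array([633.4, 256.7]), 4.5, 14.6, -19.8)]
[[ 0.704 -0.289  0.075]] [[ 0.378 -0.102  0.036]]
side red [(array([192.2, 360.1]), array([596. , 336.3]), 2.9, 41.9, -15.2), (array([254.1, 341.6]), array([511.1, 297.8]), 16.6, 44.6, 5.7)]
yel [(array([184.1, 331.4]), array([633.2, 252.5]), 6.8, 15.1, -16.4)]
side anvil [(array([224.2, 311.4]), array([585.3, 158. ]), 55.2, 75.5, -15.2)]
side white [(array([286.6, 186.9]), array([ 494.7, -383.4]), 41.2, 65.2, -4.0)]
side steel [(array([299. , 209.7]), array([ 454.9, -263.6]), 40.5, 72.6, 15.1)]
```

```bash
cat >> h.py <<'E'
def plan(x,y,z,yaw=None):
    """target TCP (m), jaw-axis world angle deg -> shift/turn shares in the tool frame"""
    p,q,s=pose();M=q.as_matrix();X=M[:,0];Y=M[:,1]
    cur=np.degrees(np.arctan2(Y[1],Y[0]))
    d=M.T@(np.array([x,y,z])-p)/0.5
    t=np.zeros(3)
    if yaw is not None:
        dy=(yaw-cur+90)%180-90
        a=np.radians(yaw if abs(((yaw-cur+180)%360)-180)<=90 else yaw+180)
        Yt=np.array([np.cos(a),np.sin(a),0]);Zt=np.array([0,0,-1.]);Rt=np.c_[np.cross(Yt,Zt),Yt,Zt]
        t=R.from_matrix(M.T@Rt).as_rotvec()/np.pi
    print("t",round(float(s["time"]),2),"at",np.round(p,4),"yaw",round(cur,2),"tilt",np.round(M[:,2],4),"j6",round(s["joint_positions"][5],2),"F",np.round(s["ft_force"],1),"op",round(float(s["opening"]),4))
    print("shift share",np.round(d,4),"mm",round(np.linalg.norm(d)*500,1),"turn share",np.round(t,4),"deg",round(np.linalg.norm(t)*180,1))
E
python3 - <<'E'
from h import *
plan(.456,-.270,.18,15.2)
E
```

```text
t 0.35 at [ 0.2483 -0.5461  0.2531] yaw -65.55 tilt [-2.e-04  4.e-04 -1.e+00] j6 1.57 F [ 0.7 -0.7  0. ] op 0.0856
shift share [ 0.6067 -0.3306  0.1463] mm 353.1 turn share [-1.000e-04 -1.000e-04 -4.486e-01] deg 80.7
```

```bash
python3 -m pendant '.07 -.04 .01 0 0 -.047; .16 -.085 .03 0 0 -.094; .25 -.135 .05 0 0 -.14; .34 -.185 .07 0 0 -.187; .43 -.235 .1 0 0 -.234; .51 -.28 .12 0 0 -.28; .57 -.31 .14 0 0 -.327; .607 -.331 .146 0 0 -.374' -0.2; python3 - <<'E'
from h import *
plan(.456,-.270,.18,15.2)
E
```

```text
time: 1.15
eef_pos: [0.4571, -0.2669, 0.1792]
orientation: [-2.176, -2.264, -0.001]
ft_force: [-0.5, -0.9, 0.8]
opening: 0.0514
t 1.15 at [ 0.4571 -0.2669  0.1792] yaw 2.29 tilt [-9.0e-04  1.4e-03 -1.0e+00] j6 1.0 F [-0.5 -0.9  0.8] op 0.0514
shift share [-0.0061 -0.0025 -0.0017] mm 3.4 turn share [-0.0002 -0.0005 -0.0717] deg 12.9
```

```bash
python3 -m pendant '-.002 -.001 0 0 0 -.03; -.004 -.002 0 0 0 -.06; -.005 -.002 0 0 0 -.072; -.005 -.002 0 0 0 -.072; -.005 -.002 0 0 0 -.072; -.005 -.002 0 0 0 -.072; -.005 -.002 0 0 0 -.072; -.005 -.002 0 0 0 -.072'; python3 - <<'E'
from h import *
c=robot.read_camera("wrist");cv2.imwrite("pics/w1.png",c["pixels"][:,:,::-1])
plan(.456,-.270,.18,15.2)
p,q,s=pose();M=q.as_matrix()
print(np.round(M.T@c["T"][:3,:3],3),np.round(M.T@(c["T"][:3,3]-p),4))
E
```

```text
time: 1.95
eef_pos: [0.4552, -0.2725, 0.1803]
orientation: [1.919, 2.488, 0.0]
ft_force: [-0.7, 0.9, 0.1]
opening: 0.0509
t 2.0 at [ 0.4552 -0.2725  0.1803] yaw 14.71 tilt [-0.  0. -1.] j6 0.77 F [ 0.2 -0.   0.2] op 0.0514
shift share [0.0044 0.0029 0.0006] mm 2.6 turn share [-0.     -0.     -0.0027] deg 0.5
[[ 0.    -0.961 -0.278]
 [ 1.    -0.     0.001]
 [-0.001 -0.278  0.961]] [ 0.0706  0.0003 -0.1205]
```

View pics/w1.png

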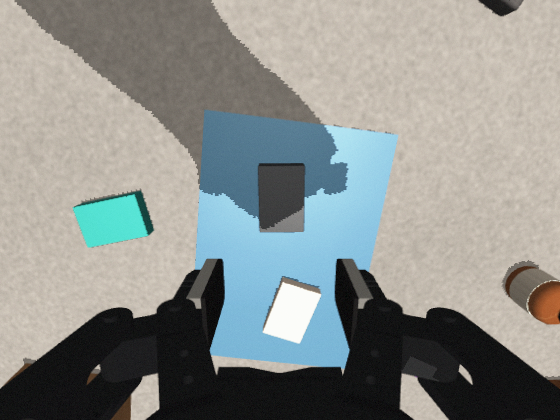

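```bash
python3 - <<'E'
import cv2,numpy as np
im=cv2.imread("pics/w1.png")
a=im[150:245,240:325].astype(float);a=np.clip((a/255)**.5*255,0,255).astype(np.uint8)
b=im[270:350,250:335]
cv2.imwrite("pics/w1c.png",np.hstack([cv2.resize(a,None,fx=6,fy=6,interpolation=0)[:480,:400+110],cv2.resize(b,None,fx=3.4,fy=6,interpolation=0)[:480]]))
hsv=cv2.cvtColor(im,cv2.COLOR_BGR2HSV)
for r in range(158,180,2): print(r,hsv[r,280])
for r in range(224,242,2): print(r,hsv[r,280])
E
```

```text
158 [101 109 141]
160 [101 104 140]
162 [101 104 145]
164 [90 15 35]
166 [128  15  66]
168 [120   4  71]
170 [128  15  69]
172 [165   7  71]
174 [60  4 66]
176 [60  8 68]
178 [105   7  69]
224 [165   4 129]
226 [ 30   6 126]
228 [  8   8 128]
230 [ 15   4 128]
232 [101  89 192]
234 [ 99  89 230]
236 [ 99  89 232]
238 [ 99  88 231]
240 [ 98  86 231]
```

View pics/w1c.png

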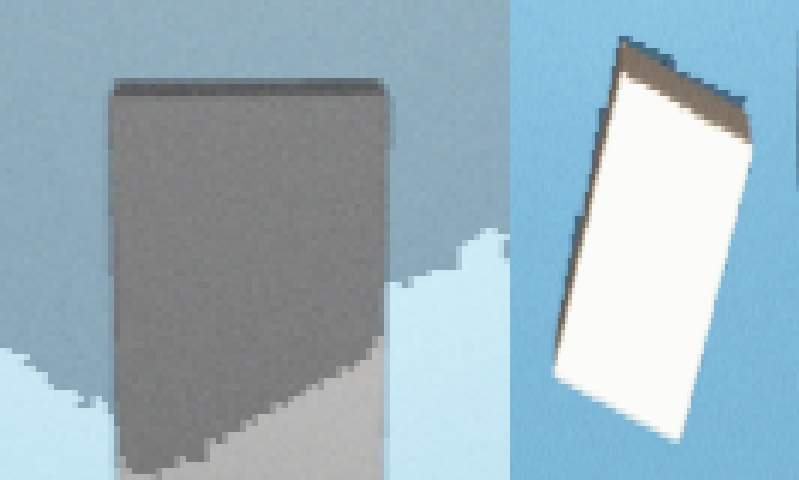

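```bash
python3 - <<'E'
from h import *
c=robot.read_camera("wrist");im=c["pixels"]
hsv=cv2.cvtColor(im,cv2.COLOR_RGB2HSV);H,S,V=[hsv[:,:,i].astype(int) for i in range(3)]
def roi(x0,x1,y0,y1):
    r=np.zeros(H.shape,bool);r[y0:y1,x0:x1]=1;return r
print("steel",blobs(c,(S<45)&(V>55)&roi(245,320,150,245),.018))
print("white",blobs(c,(V>235)&(S<40)&roi(250,330,270,350),.014))
# fingertip pixels -> tool frame z at |y| = opening/2
p,q,s=pose();M=q.as_matrix()
for u in [(223,260),(223,297),(336,260),(336,297)]:
    o,d=ray(c,[u]);o=M.T@(o-p);d=M.T@d[0]
    y=np.sign(u[0]-280)*s["opening"]/2;t=(y-o[1])/d[1];print(u,np.round((o+d*t)*1000,1))
plan(.4563,-.2708,.1,15)
E
```

```text
steel [(array([281.1, 198.2]), array([ 456.9, -270.3]), 39.0, 58.4, 15.1)]
white [(array([291.3, 312.6]), array([ 496.2, -380.1]), 39.2, 59.3, -5.0)]
(223, 260) [  7.1 -25.5  21.7]
(223, 297) [ -9.2 -25.5  16.7]
(336, 260) [10.2 25.5 14.8]
(336, 297) [-5.4 25.5 10.1]
t 2.05 at [ 0.4552 -0.2724  0.1803] yaw 14.72 tilt [ 0. -0. -1.] j6 0.77 F [-0.1  0.5 -0.1] op 0.0509
shift share [0.0026 0.003  0.1606] mm 80.3 turn share [ 0.      0.     -0.0016] deg 0.3
```

```bash
python3 -m pendant '.003 .004 .06 0 0 -.002; .003 .004 .13 0 0 -.002; .003 .004 .2 0 0 -.002; .003 .004 .25 0 0 -.002; .003 .004 .28 0 0 -.002; .003 .004 .295 0 0 -.002; .003 .004 .304 0 0 -.002; .003 .004 .304 0 0 -.002'; python3 - <<'E'
from h import *
c=robot.read_camera("wrist");cv2.imwrite("pics/w2.png",c["pixels"][:,:,::-1])
plan(.4567,-.2705,.026,15.1)
E
```

```text
time: 2.85
eef_pos: [0.4569, -0.2706, 0.0284]
orientation: [1.91, 2.494, 0.0]
ft_force: [0.5, -0.7, 0.2]
opening: 0.0517
t 2.9 at [ 0.4572 -0.2707  0.0289] yaw 15.09 tilt [ 7.e-04 -4.e-04 -1.e+00] j6 0.77 F [ 0.3 -1.1  0.5] op 0.0512
shift share [ 0.0007 -0.0009  0.0057] mm 2.9 turn share [ 0.0002  0.0002 -0.    ] deg 0.1
```

View pics/w2.png

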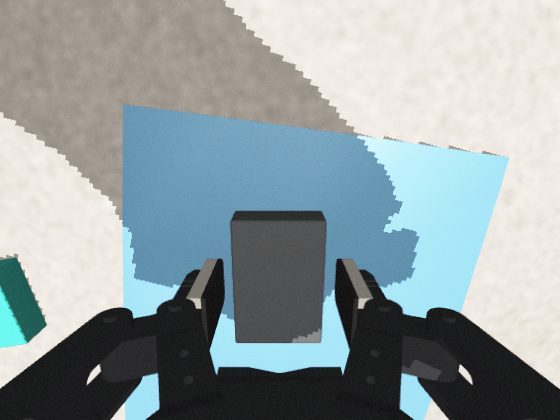

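```bash
python3 -m pendant '0 0 .003 0 0 0; 0 0 .006 0 0 0; 0 0 .006 0 0 0; 0 0 .006 0 0 0; 0 0 .006 0 0 0; 0 0 .006 0 0 0; 0 0 .006 0 0 0; 0 0 .006 0 0 0' 1; python3 - <<'E'
from h import *
c=robot.read_camera("wrist");cv2.imwrite("pics/w3.png",c["pixels"][:,:,::-1])
hsv=cv2.cvtColor(c["pixels"],cv2.COLOR_RGB2HSV);H,S,V=[hsv[:,:,i].astype(int) for i in range(3)]
r=np.zeros(H.shape,bool);r[205:350,225:335]=1
print(blobs(c,(S<60)&(V>55)&r,.018))
plan(.4567,-.2705,.026,15.1)
E
```

```text
time: 3.7
eef_pos: [0.4575, -0.2711, 0.0283]
orientation: [1.909, 2.492, -0.0]
ft_force: [-6.6, 4.4, 22.5]
opening: 0.0383
[(array([279.2, 278.5]), array([ 457.8, -269.7]), 47.2, 59.3, 15.0)]
t 3.75 at [ 0.4575 -0.2711  0.0283] yaw 15.09 tilt [ 0.002  -0.0016 -1.    ] j6 0.77 F [-6.8  2.7 22.3] op 0.0388
shift share [ 0.0015 -0.0012  0.0045] mm 2.5 turn share [ 0.0005  0.0007 -0.0001] deg 0.1
```

View pics/w3.png

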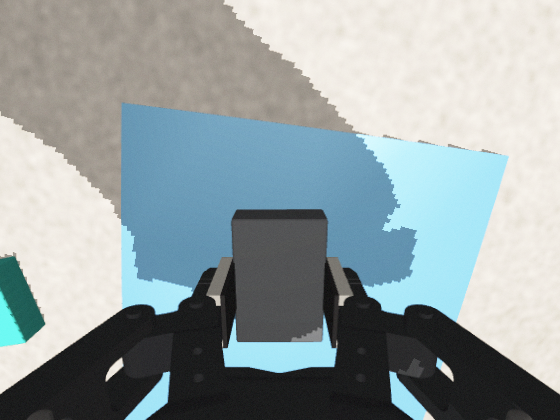

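Closing pushed the tips onto the mat (22 N), because the pads swing forward by about 4 mm. I'll reopen, rise and grip 5 mm higher.

```bash
python3 -m pendant '0 0 0 0 0 0; 0 0 -.004 0 0 0; 0 0 -.008 0 0 0; 0 0 -.013 0 0 0; 0 0 -.013 0 0 0; 0 0 -.013 0 0 0; 0 0 -.013 0 0 0; 0 0 -.013 0 0 0' -0.2; python3 -m pendant '0 0 0 0 0 0; 0 0 0 0 0 0; 0 0 0 0 0 0; 0 0 0 0 0 0; 0 0 0 0 0 0; 0 0 0 0 0 0; 0 0 0 0 0 0; 0 0 0 0 0 0' 1;  python3 - <<'E'
from h import *
plan(.4567,-.2705,.16,15.1)
c=robot.read_camera("wrist");im=c["pixels"];cv2.imwrite("pics/w4.png",im[:,:,::-1])
hsv=cv2.cvtColor(im,cv2.COLOR_RGB2HSV);H,S,V=[hsv[:,:,i].astype(int) for i in range(3)]
p,q,s=pose();M=q.as_matrix()
for col in (265,280,295):
  v=V[:,col];print(col,[ (r,v[r],S[r,col]) for r in list(range(204,224,2))+list(range(336,352,2))])
E
```

```text
time: 4.55
eef_pos: [0.4566, -0.2704, 0.0316]
orientation: [-1.91, -2.494, 0.0]
ft_force: [0.1, -0.5, -0.1]
opening: 0.0515
time: 5.35
eef_pos: [0.4569, -0.2704, 0.0321]
orientation: [1.91, 2.494, 0.001]
ft_force: [-1.1, 1.6, 5.4]
opening: 0.0378
t 5.35 at [ 0.4569 -0.2704  0.0321] yaw 15.1 tilt [ 4.e-04  1.e-04 -1.e+00] j6 0.77 F [-1.1  1.6  5.4] op 0.0378
shift share [-1.000e-04 -4.000e-04 -2.557e-01] mm 127.9 turn share [ 0.0001 -0.     -0.    ] deg 0.0
265 [(204, np.int64(181), np.int64(104)), (206, np.int64(182), np.int64(105)), (208, np.int64(181), np.int64(106)), (210, np.int64(48), np.int64(16)), (212, np.int64(48), np.int64(16)), (214, np.int64(47), np.int64(11)), (216, np.int64(46), np.int64(6)), (218, np.int64(60), np.int64(9)), (220, np.int64(82), np.int64(6)), (222, np.int64(82), np.int64(3)), (336, np.int64(75), np.int64(7)), (338, np.int64(189), np.int64(92)), (340, np.int64(248), np.int64(80)), (342, np.int64(247), np.int64(82)), (344, np.int64(247), np.int64(84)), (346, np.int64(247), np.int64(85)), (348, np.int64(247), np.int64(82)), (350, np.int64(247), np.int64(82
[... 591 characters left out ...]
(247), np.int64(81)), (350, np.int64(248), np.int64(80))]
295 [(204, np.int64(180), np.int64(109)), (206, np.int64(180), np.int64(106)), (208, np.int64(183), np.int64(107)), (210, np.int64(47), np.int64(5)), (212, np.int64(46), np.int64(6)), (214, np.int64(45), np.int64(11)), (216, np.int64(51), np.int64(5)), (218, np.int64(58), np.int64(13)), (220, np.int64(81), np.int64(9)), (222, np.int64(81), np.int64(3)), (336, np.int64(138), np.int64(4)), (338, np.int64(205), np.int64(76)), (340, np.int64(247), np.int64(82)), (342, np.int64(247), np.int64(82)), (344, np.int64(247), np.int64(83)), (346, np.int64(247), np.int64(83)), (348, np.int64(247), np.int64(84)), (350, np.int64(247), np.int64(83))]
```

```bash
python3 -m pendant '0 0 -.01 0 0 0; 0 0 -.04 0 0 0; 0 0 -.1 0 0 0; 0 0 -.17 0 0 0; 0 0 -.24 0 0 0; 0 0 -.3 0 0 0; 0 0 -.33 0 0 0; 0 0 -.336 0 0 0';  python3 - <<'E'
from h import *
c=robot.read_camera("wrist");im=c["pixels"];cv2.imwrite("pics/w5.png",im[:,:,::-1])
plan(.5675,.0905,.2,-15.2)
p,q,s=pose();M=q.as_matrix()
for u in [(232,219),(325,219),(235,338),(323,338),(279,338),(279,218.5)]:
    P=plane(c,[u],p[2]-.014)[0];print(u,np.round(M.T@(P-p)*1000,1))
E
```

```text
time: 6.2
eef_pos: [0.4577, -0.2711, 0.2018]
orientation: [1.908, 2.491, 0.0]
ft_force: [0.1, -0.2, -3.4]
opening: 0.038
t 6.25 at [ 0.4572 -0.2708  0.2008] yaw 15.1 tilt [ 0.0014 -0.001  -1.    ] j6 0.77 F [ 0.2  0.1 -2.8] op 0.0376
shift share [0.6401 0.4012 0.0012] mm 377.7 turn share [0.0005 0.0003 0.1683] deg 30.3
(232, 219) [ 28.6 -19.1  13.9]
(325, 219) [28.6 20.3 14. ]
(235, 338) [-30.7 -20.1  14. ]
(323, 338) [-30.8  21.8  14.1]
(279, 338) [-30.7   0.8  14. ]
(279, 218.5) [28.8  0.8 14. ]
```

View pics/w5.png

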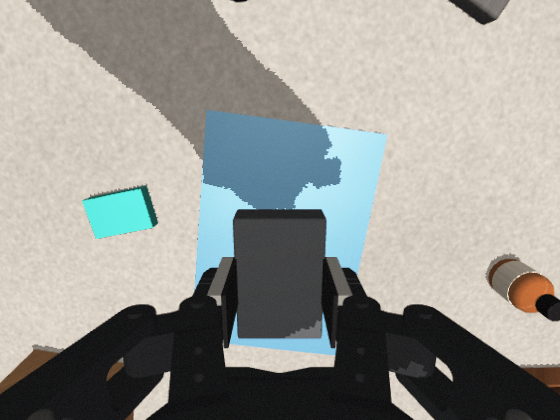

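The steel plate is held square (columns 234–325, rows 219–338), about 1 mm behind the TCP along tool x. Next I'll move it beside the anvil.

```bash
python3 -m pendant '.01 .006 0 0 0 .003; .03 .02 -.004 0 0 .008; .06 .04 -.01 0 0 .017; .11 .07 -.015 0 0 .03; .17 .11 -.02 0 0 .045; .23 .15 -.02 0 0 .06; .29 .185 -.02 0 0 .075; .35 .22 -.02 0 0 .09'; python3 - <<'E'
from h import *
plan(.5675,.0905,.21,-15.2)
E
```

```text
time: 7.05
eef_pos: [0.5165, -0.0709, 0.2079]
orientation: [-2.243, -2.196, 0.003]
ft_force: [0.2, -0.2, -2.5]
opening: 0.0379
t 7.05 at [ 0.5165 -0.0709  0.2079] yaw -1.24 tilt [-3.1e-03  5.0e-04 -1.0e+00] j6 1.46 F [ 0.2 -0.2 -2.5] op 0.0379
shift share [ 0.325   0.095  -0.0042] mm 169.3 turn share [-0.001  -0.      0.0776] deg 14.0
```

```bash
python3 -m pendant '.07 .02 0 0 0 .02; .14 .04 0 0 0 .04; .2 .06 0 0 0 .055; .255 .075 0 0 0 .067; .29 .085 0 0 0 .073; .312 .091 0 0 0 .077; .325 .095 0 0 0 .078; .325 .095 0 0 0 .078'; python3 - <<'E'
from h import *
c=robot.read_camera("wrist");im=c["pixels"];cv2.imwrite("pics/w6.png",im[:,:,::-1])
plan(.5675,.0905,.21,-15.2)
E
```

```text
time: 7.85
eef_pos: [0.5673, 0.0894, 0.2084]
orientation: [-2.493, -1.91, 0.003]
ft_force: [-0.1, -0.3, -2.7]
opening: 0.0375
t 7.9 at [0.5673 0.0887 0.2087] yaw -15.11 tilt [-2.e-03 -6.e-04 -1.e+00] j6 1.99 F [-0.9  0.7 -2.4] op 0.038
shift share [ 0.0035 -0.0006 -0.0027] mm 2.2 turn share [-0.0006  0.0003  0.0005] deg 0.1
```

View pics/w6.png

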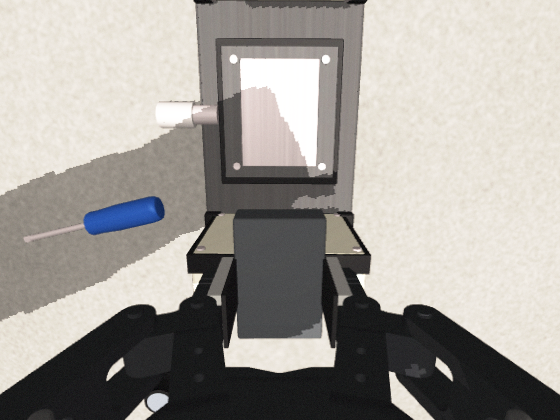

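```bash
python3 - <<'E'
import cv2,numpy as np
im=cv2.imread("pics/w6.png");cv2.imwrite("pics/w6c.png",cv2.resize(im[40:190,205:355],None,fx=4,fy=4,interpolation=0))
print(im[[54,56,58,60,62],260].tolist(),im[[160,162,164,166,168,170,172],290].tolist());print(im[120,[236,238,240,242,244,246]].tolist(),im[120,[312,314,316,318,320,322,324]].tolist())
E
```

```text
[[154, 159, 164], [156, 160, 168], [202, 206, 219], [254, 255, 255], [254, 255, 255]] [[185, 190, 206], [181, 186, 202], [181, 186, 202], [98, 99, 108], [82, 84, 87], [79, 81, 85], [82, 85, 88]]
[[83, 87, 89], [87, 87, 92], [89, 90, 94], [190, 194, 209], [198, 203, 220], [208, 212, 227]] [[254, 255, 255], [254, 255, 255], [253, 254, 254], [150, 152, 158], [153, 157, 164], [150, 153, 160], [150, 154, 160]]
```

View pics/w6c.png

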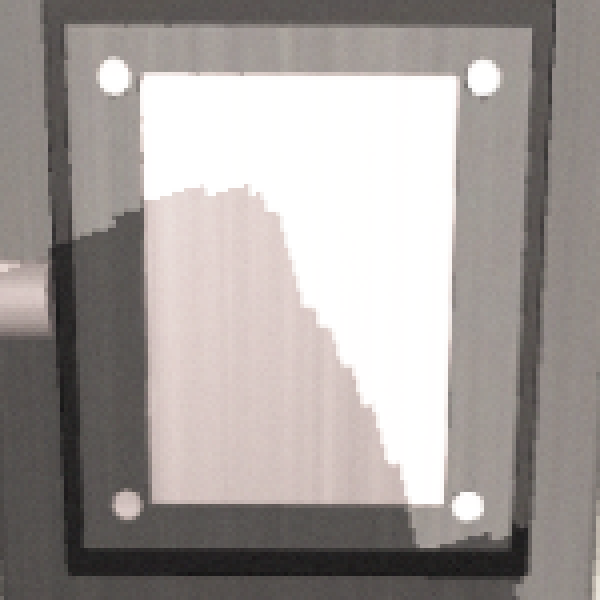

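```bash
python3 - <<'E'
from h import *
c=robot.read_camera("wrist");im=c["pixels"]
V=im.max(2);r=np.zeros(V.shape,bool);r[55:172,236:324]=1
m=(V>178)&r
n,l,st,ce=cv2.connectedComponentsWithStats(m.astype(np.uint8));k=1+np.argmax(st[1:,4]);m=l==k
print(blobs(c,m,.076,500))
p,q,s=pose();M=q.as_matrix()
Q=plane(c,[(240,58.5),(319.5,58.5),(243,166),(316,166)],.076);t=(Q-p)@M*1000
print(np.round(t,1));m4=t.mean(0);print("centre tool mm",np.round(m4,2),"world",np.round(Q.mean(0),4))
e=t[0]-t[2]+t[1]-t[3];print("yaw err of anvil vs tool deg",np.degrees(np.arctan2(e[1],e[0])), np.linalg.norm(t[0]-t[1]),np.linalg.norm(t[0]-t[2]))
E
```

```text
[(array([279. , 109.8]), array([586.6, 159.8]), 55.8, 75.7, -15.1)]
[[111.1 -27.2 132.9]
 [111.1  28.4 132.8]
 [ 35.5 -27.1 133. ]
 [ 35.6  28.2 132.9]]
centre tool mm [ 73.32   0.56 132.91] world [0.5869 0.1589 0.076 ]
yaw err of anvil vs tool deg 0.07062658635143289 55.66341692471105 75.52155838057085
```

```bash
python3 -m pendant '.02 0 0 0 0 0; .05 0 0 0 0 0; .09 0 .01 0 0 0; .125 0 .04 0 0 0; .143 0 .08 0 0 0; .148 -.0005 .125 -.0006 .0003 0; .148 -.0005 .155 -.0006 .0003 0; .148 -.0005 .165 -.0006 .0003 0'; python3 - <<'E'
from h import *
c=robot.read_camera("wrist");im=c["pixels"];cv2.imwrite("pics/w7.png",im[:,:,::-1])
plan(.5862,.1586,.107,-15.15)
E
```

```text
time: 8.75
eef_pos: [0.5855, 0.1608, 0.1243]
orientation: [-2.493, -1.91, 0.003]
ft_force: [-0.6, 0.5, -2.6]
opening: 0.0379
t 8.8 at [0.5857 0.1606 0.1246] yaw -15.11 tilt [-1.6e-03 -5.0e-04 -1.0e+00] j6 2.1 F [ 0.   0.3 -3.7] op 0.0382
shift share [-0.0036  0.0021  0.0352] mm 17.7 turn share [-0.0004  0.0003  0.0002] deg 0.1
```

View pics/w7.png

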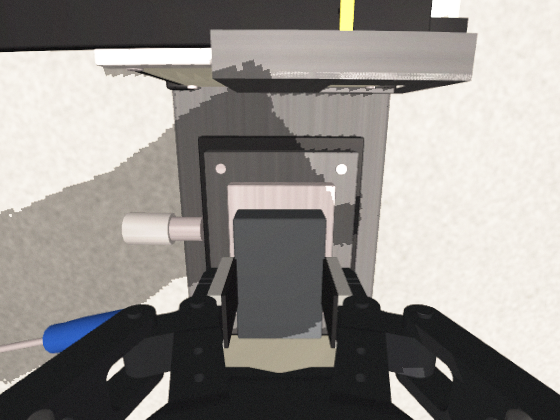

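```bash
python3 - <<'E'
from h import *
im=cv2.imread("pics/w7.png");cv2.imwrite("pics/w7c.png",cv2.resize(im[170:260,210:350],None,fx=5,fy=5,interpolation=0))
c=robot.read_camera("wrist");p,q,s=pose();M=q.as_matrix()
V=c["pixels"].max(2).astype(int)
print("col270",V[178:192,270],"row200 L",V[200,222:240],"R",V[200,325:342])
for u,z in [((270,184),.076),((229,200),.076),((334.5,200),.076)]:
    print(u,np.round(M.T@(plane(c,[u],z)[0]-p)*1000,1))
t=robot.read_camera("top");cv2.imwrite("pics/t7.png",cv2.resize(t["pixels"][120:235,80:290,::-1],None,fx=3,fy=3,interpolation=3))
E
```

```text
col270 [ 96  95  94 110 131 133 130 201 219 221 224 222 224 224] row200 L [ 92  97  92  95 103 149 213 218 221 225 227 228 231 231 232 231 229 228] R [220 217 215 214 217 220 221 243 247 155 169 170 172 168 169 170 172]
(270, 184) [37.6 -5.  49.9]
(229, 200) [ 29.1 -26.4  49.9]
(334.5, 200) [29.1 28.6 49.9]
```

View pics/w7c.png

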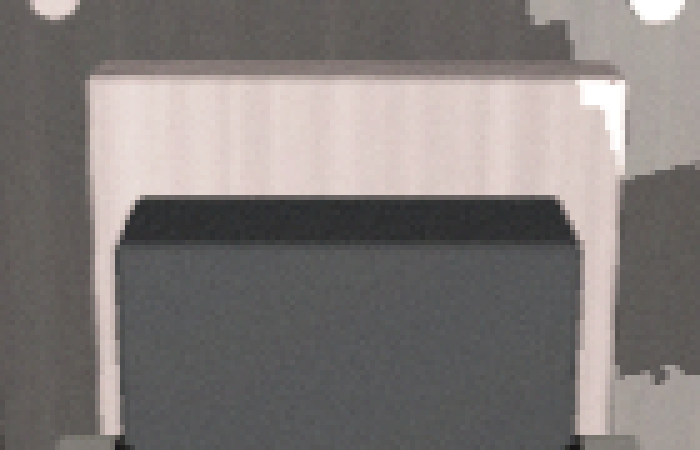

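Seen from the wrist, the anvil centre is at tool (−0.8, +0.8) mm and the held plate at (−1.0, +0.8) mm, so they are aligned. I'll lower slowly.

```bash
python3 -m pendant '0 0 .01 0 0 0; 0 0 .02 0 0 0; 0 0 .027 0 0 0; 0 0 .031 0 0 0; 0 0 .033 0 0 0; 0 0 .034 0 0 0; 0 0 .035 0 0 0; 0 0 .035 0 0 0'; python3 -m pendant '0 0 .0005 0 0 0; 0 0 .001 0 0 0; 0 0 .0015 0 0 0; 0 0 .002 0 0 0; 0 0 .0025 0 0 0; 0 0 .003 0 0 0; 0 0 .0035 0 0 0; 0 0 .004 0 0 0'
```

```text
time: 9.7
eef_pos: [0.5872, 0.1602, 0.1099]
orientation: [2.494, 1.909, 0.003]
ft_force: [0.1, -0.5, -2.5]
opening: 0.0379
time: 10.5
eef_pos: [0.5872, 0.1602, 0.1078]
orientation: [2.494, 1.909, 0.003]
ft_force: [0.3, 0.5, -2.9]
opening: 0.0377
```

```bash
python3 - <<'E'
from h import *
c=robot.read_camera("wrist");im=c["pixels"];p,q,s=pose();M=q.as_matrix();plan(.5862,.1586,.106,-15.15)
cv2.imwrite("pics/w8.png",cv2.resize(im[170:350,190:370,::-1],None,fx=3,fy=3,interpolation=0))
V=im.max(2).astype(int);print("col270",V[178:215,270]);print("row205 L",V[205,218:240],"R",V[205,320:342])
print(p,robot.sense()["eef_pos"])
E
```

```text
t 10.55 at [0.5871 0.1602 0.1077] yaw -15.15 tilt [ 2.e-03  4.e-04 -1.e+00] j6 2.1 F [ 1.  -0.4 -2.8] op 0.038
shift share [-0.0036 -0.001   0.0034] mm 2.5 turn share [ 0.0006 -0.0003  0.    ] deg 0.1
col270 [101 100  99  98 103 100  98  97  99  98 120 132 135 127 185 208 221 220
 219 221 220 222 218 224 220 219 218 219 219 218 219 105  52  51  51  52
  50]
row205 L [152 212 221 217 222 226 227 229 228 232 232 231 229 226 227 228 228 229
 226 222 222 222] R [222 220 221 216 219 221 220 217 217 215 217 219 221 251 255 249 177 170
 172 171 170 166]
[0.5871455  0.16018814 0.10770752] [0.5871455  0.16018814 0.10770752]
```

View pics/w8.png

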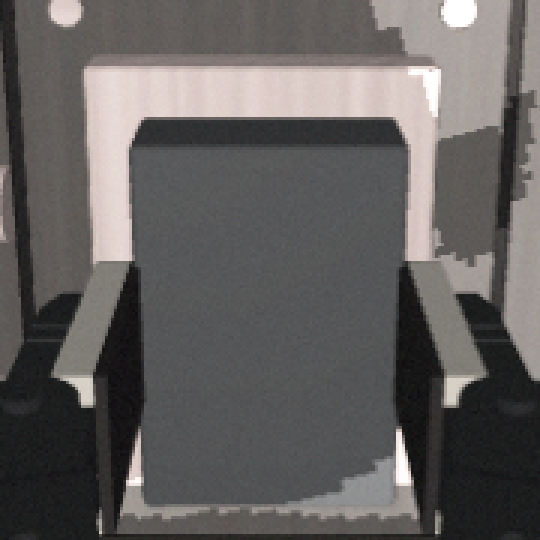

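```bash
python3 - <<'E'
from h import *
c=robot.read_camera("wrist");im=c["pixels"];p,q,s=pose();M=q.as_matrix()
zb=p[2]-.030
for u,z in [((279,192),.076),((218.2,205),.076),((335.8,205),.076),((270,209.2),zb),((238.3,210),zb),((321,210),zb)]:
    print(u,np.round(M.T@(plane(c,[u],z)[0]-p)*1000,1))
E
```

```text
(279, 192) [37.3  0.3 31.8]
(218.2, 205) [ 31.  -28.3  31.7]
(335.8, 205) [31.  27.1 31.8]
(270, 209.2) [29.5 -3.9 30. ]
(238.3, 210) [ 29.1 -18.7  30. ]
(321, 210) [29.1 20.  30.1]
```

```bash
python3 -m pendant '0 -.0012 0 0 0 0; -.0004 -.0025 0 0 0 0; -.0004 -.0025 0 0 0 0; -.0004 -.0025 0 0 0 0; -.0004 -.0025 0 0 0 0; -.0004 -.0025 0 0 0 0; -.0004 -.0025 0 0 0 0; -.0004 -.0025 0 0 0 0'; python3 - <<'E'
from h import *
c=robot.read_camera("wrist");im=c["pixels"];p,q,s=pose();plan(.5862,.1586,.106,-15.15)
cv2.imwrite("pics/w9.png",cv2.resize(im[170:350,190:370,::-1],None,fx=3,fy=3,interpolation=0))
V=im.max(2).astype(int);print("col270",V[186:215,270]);print("row205 L",V[205,214:240],"R",V[205,320:342])
E
```

```text
time: 11.4
eef_pos: [0.5859, 0.1603, 0.1078]
orientation: [2.494, 1.909, 0.003]
ft_force: [-0.3, -0.2, -2.8]
opening: 0.0378
t 11.45 at [0.5859 0.1603 0.1078] yaw -15.15 tilt [ 2.e-03  4.e-04 -1.e+00] j6 2.1 F [-0.5  0.6 -2.6] op 0.0379
shift share [-0.0032  0.0014  0.0035] mm 2.5 turn share [ 0.0006 -0.0003  0.    ] deg 0.1
col270 [ 96  98 124 134 134 142 207 215 222 219 217 219 221 220 222 220 219 220
 218 218 218 218 221 102  55  49  51  51  50]
row205 L [ 95  95  95  97  93  98 128 200 215 217 217 224 226 228 229 230 230 230
 230 228 228 227 228 229 228 224] R [217 215 221 224 224 217 216 221 219 221 218 215 215 216 219 221 251 255
 245 147 167 167]
```

View pics/w9.png

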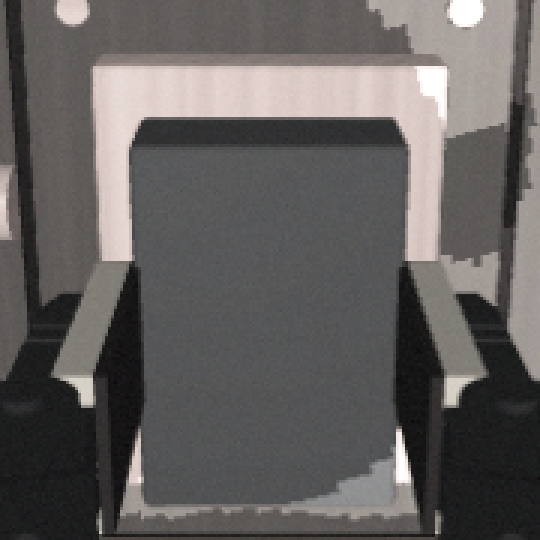

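```bash
python3 -m pendant '0 0 .0005 0 0 0; 0 0 .001 0 0 0; 0 0 .0015 0 0 0; 0 0 .002 0 0 0; 0 0 .0025 0 0 0; 0 0 .003 0 0 0; 0 0 .003 0 0 0; 0 0 .003 0 0 0'
```

```text
time: 12.25
eef_pos: [0.5859, 0.1604, 0.1063]
orientation: [2.494, 1.909, 0.003]
ft_force: [-0.2, -0.2, -2.2]
opening: 0.038
```

```bash
python3 -m pendant '0 0 .0004 0 0 0; 0 0 .0008 0 0 0; 0 0 .0012 0 0 0; 0 0 .0016 0 0 0; 0 0 .0016 0 0 0; 0 0 .0016 0 0 0; 0 0 .0016 0 0 0; 0 0 .0016 0 0 0'
```

```text
time: 13.05
eef_pos: [0.5859, 0.1604, 0.1062]
orientation: [2.494, 1.909, 0.004]
ft_force: [-2.2, -1.2, 5.4]
opening: 0.0376
```

```bash
python3 -m pendant '0 0 0 0 0 0; 0 0 0 0 0 0; 0 0 0 0 0 0; 0 0 -.01 0 0 0; 0 0 -.04 0 0 0; 0 0 -.08 0 0 0; 0 0 -.12 0 0 0; 0 0 -.15 0 0 0' -0.2; python3 - <<'E'
from h import *
c=robot.read_camera("wrist");im=c["pixels"];p,q,s=pose();plan(.4962,-.3801,.2,-4)
cv2.imwrite("pics/w10.png",im[:,:,::-1])
E
```

```text
time: 13.85
eef_pos: [0.5863, 0.1605, 0.1822]
orientation: [2.494, 1.908, 0.005]
ft_force: [0.5, -0.3, -0.2]
opening: 0.0512
t 13.9 at [0.5875 0.1608 0.1846] yaw -15.15 tilt [ 0.0067  0.0017 -1.    ] j6 2.1 F [ 0.9 -0.4  2. ] op 0.0513
shift share [-1.0918  0.1066 -0.0338] mm 548.8 turn share [ 0.002  -0.0009 -0.0619] deg 11.2
```

View pics/w10.png

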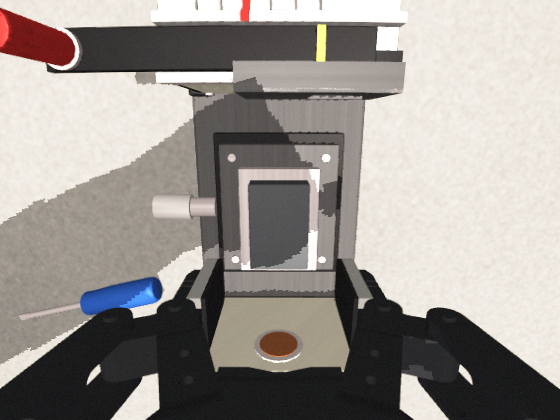

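```bash
python3 - <<'E'
from h import *
c=robot.read_camera("wrist");im=c["pixels"];p,q,s=pose()
cv2.imwrite("pics/w10c.png",cv2.resize(im[155:285,225:335,::-1],None,fx=4.5,fy=4.5,interpolation=0))
hsv=cv2.cvtColor(im,cv2.COLOR_RGB2HSV);H,S,V=[hsv[:,:,i].astype(int) for i in range(3)]
r=np.zeros(V.shape,bool);r[160:272,230:325]=1
def comp(m):
    n,l,st,ce=cv2.connectedComponentsWithStats(m.astype(np.uint8));k=1+np.argmax(st[1:,4]);return l==k
br=comp((V>178)&r);print("anvil",blobs(c,br,.076,500))
r[:, :249]=0;r[:,311:]=0
pl=comp((V<100)&(V>58)&r);print("plate",blobs(c,pl,.092,500))
print("V col280",V[172:192,280],V[262:276,280],"row225",V[225,240:254],V[225,305:324])
ring=plane(c,[(64,48)],.127);print(ring)
E
```

```text
anvil [(array([276.7, 218.8]), array([586.4, 160. ]), 56.0, 74.5, -15.3)]
plate [(array([275.8, 221.9]), array([587. , 161.1]), 38.4, 58.8, -15.5)]
V col280 [216 216 214 215 215 215 217 214 181  58  48  46  49  72  88  91  90  88
  88  91] [153 153 151 151 150 149 138 254  58  89 155 154 152 152] row225 [206 213 214 218 222 223 207 147  77  88  85  89  87  88] [ 80 133 208 209 209 204 202 206 209 200 173 159 162 163 161 160 160 157
 159]
[[0.51274878 0.28977734 0.127     ]]
```

View pics/w10c.png

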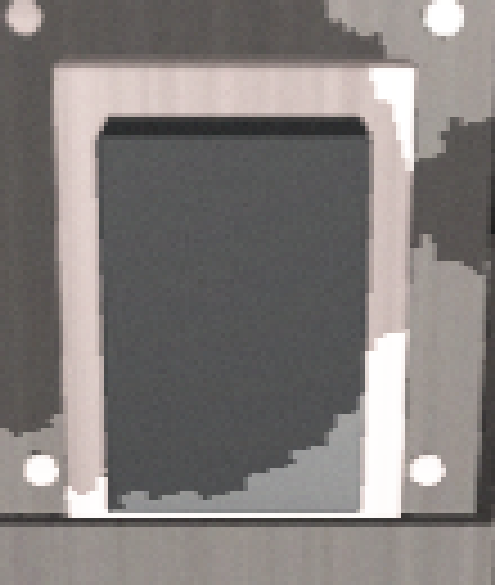

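```bash
python3 - <<'E'
from h import *
c=robot.read_camera("wrist");p,q,s=pose();a=np.radians(-15.2);G=np.array([[np.cos(a),-np.sin(a),0],[np.sin(a),np.cos(a),0],[0,0,1]])
o=np.array([.5862,.1588,0])
for n,u,z in [("anvil far",(278,169.5),.076),("anvil near",(278,270),.076),("pl bot far",(278,180.8),.076),("pl top far",(278,185),.092),("pl top near",(278,269),.092),("anv L",(238.5,200),.076),("anv R",(316.5,200),.076),("pl L",(247.7,200),.092),("pl R",(307.2,200),.092)]:
    print(n,np.round((plane(c,[u],z)[0]-o)@G*1000,1))
plan(.5,-.2,.25,-4)
E
```

```text
anvil far [ 1.  38.9 76. ]
anvil near [  1.  -36.2  76. ]
pl bot far [ 1.  31.1 76. ]
pl top far [ 0.9 31.3 92. ]
pl top near [  0.9 -27.8  92. ]
anv L [-26.7  17.5  76. ]
anv R [28.  17.5 76. ]
pl L [-18.8  21.4  92. ]
pl R [20.  21.3 92. ]
t 14.0 at [0.5867 0.1606 0.1817] yaw -15.15 tilt [ 0.0046  0.0011 -1.    ] j6 2.1 F [ 0.6  0.3 -0.5] op 0.0512
shift share [-0.7411  0.0217 -0.1383] mm 377.1 turn share [ 0.0014 -0.0006 -0.0619] deg 11.1
```

Relative to the anvil, the steel plate is within about 0.5 mm of centre in both axes and square. Now the ceramic plate.

```bash
python3 -m pendant '-.03 0 -.02 0 0 0; -.1 .005 -.04 0 0 -.005; -.19 .015 -.045 0 0 -.015; -.28 .025 -.045 0 0 -.025; -.37 .035 -.045 0 0 -.035; -.46 .045 -.045 0 0 -.045; -.55 .055 -.045 0 0 -.053; -.64 .062 -.045 0 0 -.06'; python3 - <<'E'
from h import *
plan(.4962,-.3801,.18,-4)
E
```

```text
time: 14.8
eef_pos: [0.5305, -0.1589, 0.2023]
orientation: [2.303, 2.136, 0.002]
ft_force: [0.8, 0.2, 0.2]
opening: 0.0512
t 14.8 at [ 0.5305 -0.1589  0.2023] yaw -4.31 tilt [ 9.e-04  4.e-04 -1.e+00] j6 1.35 F [0.8 0.2 0.2] op 0.0512
shift share [-0.4463 -0.0352  0.0443] mm 225.0 turn share [ 0.0003 -0.0002 -0.0017] deg 0.3
```

```bash
python3 -m pendant '-.09 -.007 0 0 0 0; -.18 -.014 0.01 0 0 0; -.27 -.02 .02 0 0 0; -.35 -.027 .035 0 0 0; -.41 -.032 .044 0 0 -.001; -.436 -.035 .044 0 0 -.001; -.446 -.035 .044 0 0 -.001; -.446 -.035 .044 0 0 -.001'; python3 - <<'E'
from h import *
c=robot.read_camera("wrist");im=c["pixels"];cv2.imwrite("pics/w11.png",im[:,:,::-1])
hsv=cv2.cvtColor(im,cv2.COLOR_RGB2HSV);H,S,V=[hsv[:,:,i].astype(int) for i in range(3)]
r=np.zeros(V.shape,bool);r[140:260,225:335]=1
print(blobs(c,(S<50)&(V>110)&r,.014))
print(hsv[195,280],hsv[215,285])
plan(.4962,-.3801,.038,-4)
E
```

```text
time: 15.6
eef_pos: [0.4974, -0.3776, 0.1805]
orientation: [2.301, 2.138, 0.003]
ft_force: [-0.1, 0.3, -0.6]
opening: 0.0513
[(array([277. , 201.3]), array([ 496.3, -379.3]), 40.2, 61.1, -4.3)]
[ 15  42 219] [ 14  40 217]
t 15.65 at [ 0.4977 -0.3769  0.1807] yaw -4.14 tilt [ 0.002   0.0011 -1.    ] j6 0.99 F [0.3 0.3 0.4] op 0.0512
shift share [-0.007  -0.0032  0.2853] mm 142.7 turn share [ 0.0006 -0.0004 -0.0008] deg 0.2
```

View pics/w11.png

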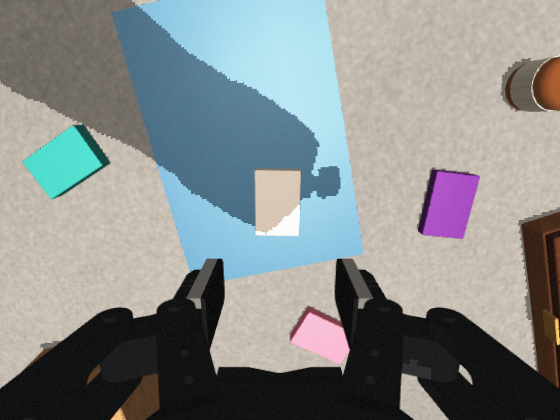

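```bash
python3 -m pendant '-.004 -.002 .06 0 0 .001; -.0065 -.003 .13 0.0006 -.0004 .001; -.0065 -.003 .19 0.0006 -.0004 .001; -.0065 -.003 .24 0.0006 -.0004 .001; -.0065 -.003 .27 0.0006 -.0004 .001; -.0065 -.003 .285 0.0006 -.0004 .001; -.0065 -.003 .294 0.0006 -.0004 .001; -.0065 -.003 .297 0.0006 -.0004 .001'; python3 - <<'E'
from h import *
c=robot.read_camera("wrist");im=c["pixels"];cv2.imwrite("pics/w12.png",im[:,:,::-1])
plan(.4963,-.3798,.0315,-4.3)
E
```

```text
time: 16.45
eef_pos: [0.4969, -0.3809, 0.0327]
orientation: [2.302, 2.135, -0.0]
ft_force: [0.7, 0.3, 0.7]
opening: 0.0513
t 16.5 at [ 0.4969 -0.381   0.0328] yaw -4.33 tilt [ 0.0011 -0.0014 -1.    ] j6 0.99 F [-0.1 -0.4  0.3] op 0.0514
shift share [ 0.0023 -0.0014  0.0025] mm 1.9 turn share [ 0.0004  0.0004 -0.0002] deg 0.1
```

View pics/w12.png

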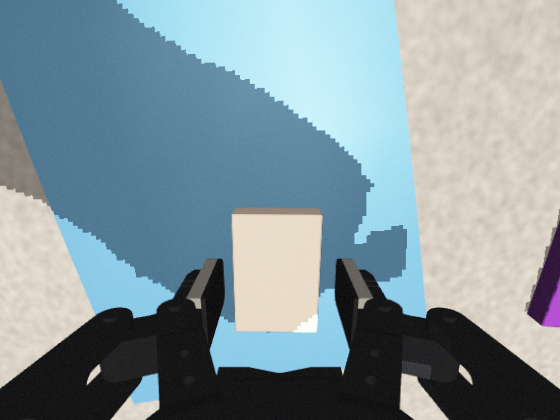

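```bash
python3 -m pendant '.001 -.002 .002 .0004 .0004 0; .002 -.002 .002 .0004 .0004 0; .002 -.002 .002 .0004 .0004 0; .002 -.002 .002 .0004 .0004 0; .002 -.002 .002 .0004 .0004 0; .002 -.002 .002 .0004 .0004 0; .002 -.002 .002 .0004 .0004 0; .002 -.002 .002 .0004 .0004 0' 1; python3 - <<'E'
from h import *
plan(.4963,-.3798,.2,-4.3)
c=robot.read_camera("wrist");im=c["pixels"];cv2.imwrite("pics/w13.png",im[:,:,::-1])
hsv=cv2.cvtColor(im,cv2.COLOR_RGB2HSV);V=hsv[:,:,2].astype(int);S=hsv[:,:,1].astype(int)
print(V[204:222,270],S[204:222,270],V[326:346,270])
E
```

```text
time: 17.3
eef_pos: [0.4962, -0.3808, 0.033]
orientation: [2.303, 2.134, -0.0]
ft_force: [-0.5, -0.4, 5.2]
opening: 0.0363
t 17.3 at [ 0.4962 -0.3808  0.033 ] yaw -4.37 tilt [ 0.0011 -0.0015 -1.    ] j6 0.99 F [-0.5 -0.4  5.2] op 0.0363
shift share [ 1.600e-03  3.000e-04 -3.341e-01] mm 167.0 turn share [ 0.0004  0.0005 -0.0004] deg 0.1
[158 159 159 138 145 145 148 144 148 152 220 231 235 235 234 236 234 235] [108 106 112  41  40  47  48  51  48  47  43  35  34  33  34  33  34  34] [233 234 232 235 228 216 236 235 235 235 236 236 235 236 234 235 234 234
 235 235]
```

```bash
python3 -m pendant '0 0 -.006 0 0 0; 0 0 -.03 0 0 0; 0 0 -.09 0 0 0; 0 0 -.16 0 0 0; 0 0 -.23 0 0 0; 0 0 -.3 0 0 0; 0 0 -.34 0 0 0; 0 0 -.355 0 0 0';  python3 - <<'E'
from h import *
c=robot.read_camera("wrist");im=c["pixels"];cv2.imwrite("pics/w14.png",im[:,:,::-1])
plan(.5686,.0921,.21,-15.2)
p,q,s=pose();M=q.as_matrix()
E
```

```text
time: 18.15
eef_pos: [0.4967, -0.3807, 0.2123]
orientation: [2.301, 2.133, 0.001]
ft_force: [0.3, 0.0, -1.4]
opening: 0.0364
t 18.2 at [ 0.4965 -0.3806  0.2119] yaw -4.35 tilt [ 0.0024 -0.0019 -1.    ] j6 0.99 F [ 0.  -0.5 -0.5] op 0.0364
shift share [0.9535 0.0721 0.0024] mm 478.1 turn share [0.0008 0.0005 0.0603] deg 10.9
```

View pics/w14.png

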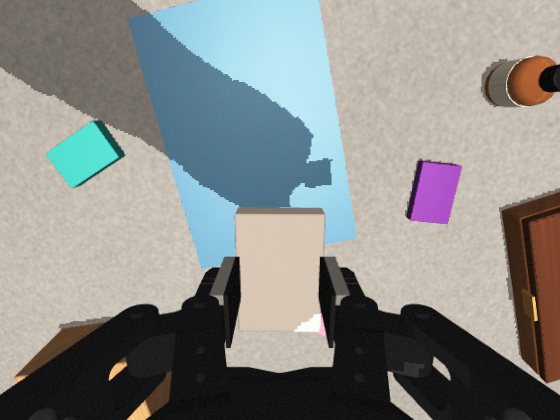

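```bash
python3 -m pendant '.01 0 0 0 0 .001; .04 .003 0 0 0 .003; .09 .007 -.005 0 0 .006; .16 .012 -.005 0 0 .01; .24 .018 -.005 0 0 .015; .32 .024 -.005 0 0 .02; .41 .03 -.005 0 0 .026; .5 .037 -.005 0 0 .032';  python3 - <<'E'
from h import *
p,q,s=pose();M=q.as_matrix()
c=robot.read_camera("wrist")
for u in [(279,213.5),(279,331.5),(236,214),(325,214),(237.5,331),(322.5,331)]:
    P=plane(c,[u],p[2]-.019)[0];print(u,np.round(M.T@(P-p)*1000,1))
plan(.5686,.0921,.21,-15.2)
E
```

```text
time: 19.0
eef_pos: [0.5316, -0.129, 0.2095]
orientation: [-2.406, -2.013, 0.003]
ft_force: [0.3, 0.3, -2.4]
opening: 0.0362
(279, 213.5) [30.5  0.4 19. ]
(279, 331.5) [-29.2   0.4  19. ]
(236, 214) [ 30.2 -18.3  19.1]
(325, 214) [30.3 20.4 19. ]
(237.5, 331) [-29.  -19.8  19. ]
(322.5, 331) [-28.9  21.5  18.9]
t 19.05 at [ 0.5324 -0.1225  0.2096] yaw -9.89 tilt [-0.0033  0.0076 -1.    ] j6 1.51 F [-0.4  5.7 -1.5] op 0.0361
shift share [ 0.4353 -0.0024  0.0022] mm 217.7 turn share [-0.0015 -0.0021  0.0295] deg 5.3
```

```bash
python3 - <<'E'
from h import *
plan(.5855,.1590,.2,-15.2)
E
python3 -m pendant '.08 0 0 0 0 .005; .165 -.001 0 0 0 .01; .25 -.002 0 0 0 .015; .33 -.003 0 0 0 .02; .41 -.004 0 -.001 -.001 .025; .47 -.005 0 -.001 -.001 .028; .52 -.005 .0 -.001 -.001 .0295; .545 -.005 .0 -.001 -.001 .0295';  python3 - <<'E'
from h import *
plan(.5855,.1590,.14,-15.2)
E
```

```text
t 19.05 at [ 0.5324 -0.1225  0.2096] yaw -9.89 tilt [-0.0033  0.0076 -1.    ] j6 1.51 F [-0.4  5.7 -1.5] op 0.0361
shift share [0.5728 0.008  0.0231] mm 286.7 turn share [-0.0015 -0.0021  0.0295] deg 5.3
time: 19.85
eef_pos: [0.577, 0.1393, 0.2097]
orientation: [2.496, 1.906, -0.005]
ft_force: [-0.1, -0.7, -1.3]
opening: 0.0362
t 19.85 at [0.577  0.1393 0.2097] yaw -15.26 tilt [-0.0014 -0.003  -1.    ] j6 2.08 F [-0.1 -0.7 -1.3] op 0.0362
shift share [0.043  0.0061 0.1393] mm 72.9 turn share [-0.0002  0.0011 -0.0003] deg 0.2
```

```bash
python3 -m pendant '.015 .002 .0 0 .0005 0; .03 .004 .01 0 .001 0; .04 .006 .03 0 .001 0; .043 .006 .06 0 .001 0; .043 .006 .09 0 .001 0; .043 .006 .12 0 .001 0; .043 .006 .135 0 .001 0; .043 .006 .139 0 .001 0';  python3 -m pendant '0 0 0 0 0 0; 0 0 0 0 0 0; 0 0 0 0 0 0; 0 0 0 0 0 0; 0 0 0.004 0 0 0; 0 0 0.008 0 0 0; 0 0 0.012 0 0 0; 0 0 0.012 0 0 0'; python3 - <<'E'
from h import *
plan(.5855,.1590,.14,-15.2)
c=robot.read_camera("wrist");im=c["pixels"];cv2.imwrite("pics/w15.png",im[:,:,::-1])
cv2.imwrite("pics/w15c.png",cv2.resize(im[160:350,190:370,::-1],None,fx=3.1,fy=3.1,interpolation=0))
E
```

```text
time: 20.65
eef_pos: [0.5861, 0.1556, 0.1402]
orientation: [2.5, 1.902, -0.001]
ft_force: [-0.1, -0.3, -1.5]
opening: 0.0364
time: 21.45
eef_pos: [0.5867, 0.1564, 0.1353]
orientation: [2.498, 1.903, 0.001]
ft_force: [-0.7, -0.0, -1.7]
opening: 0.0367
t 21.45 at [0.5867 0.1564 0.1353] yaw -15.41 tilt [ 1.3e-03 -3.0e-04 -1.0e+00] j6 2.1 F [-0.7 -0.  -1.7] op 0.0367
shift share [ 0.0043 -0.0036 -0.0095] mm 5.5 turn share [ 0.0004 -0.     -0.0012] deg 0.2
```

View pics/w15c.png

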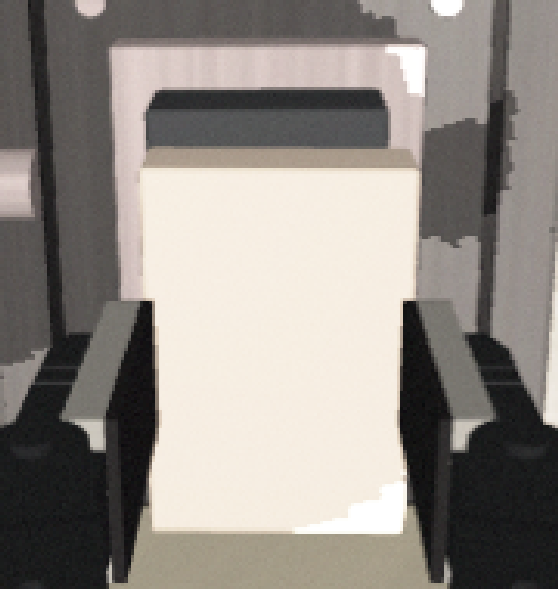

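```bash
python3 - <<'E'
from h import *
c=robot.read_camera("wrist");im=c["pixels"];p,q,s=pose();M=q.as_matrix()
V=im.max(2).astype(int)
print("col280",V[184:216,280]);print("row200",V[200,228:242],V[200,310:322]);print("row209",V[209,232:242],V[209,316:330])
zb=p[2]-.031
for n,u,z in [("st far",(280,195),.092),("st L",(237.2,200),.092),("st R",(315.6,200),.092),("ce far",(280,208.3),zb),("ce L",(238.3,209),zb),("ce R",(322.8,209),zb)]:
    print(n,np.round(M.T@(plane(c,[u],z)[0]-p)*1000,1))
E
```

```text
col280 [213 211 213 213 137  51  45  47  45  51  50  76  85  86  88  85  83  86
  91  87  89  88  86 124 166 169 172 171 170 172 234 243]
row200 [206 213 218 220 222 223 226 213 155  79  89  87  92  86] [ 85  87  87  80  94 157 212 213 207 205 205 205]
row209 [221 221 225 222 211 173 166 172 169 168] [169 168 168 169 166 166 179 212 207 162  82  89  94  90]
st far [33.1  0.7 43.7]
st L [ 30.5 -20.9  43.6]
st R [30.5 18.7 43.7]
ce far [29.6  0.7 31. ]
ce L [ 29.2 -18.9  31. ]
ce R [29.2 20.8 31. ]
```

```bash
python3 -m pendant '.003 -.002 0 0 0 -.0013; .006 -.004 0 0.0004 0 -.0013; .006 -.004 .004 0.0004 0 -.0013; .006 -.004 .008 0.0004 0 -.0013; .006 -.004 .012 0.0004 0 -.0013; .006 -.004 .016 0.0004 0 -.0013; .006 -.004 .018 0.0004 0 -.0013; .006 -.004 .018 0.0004 0 -.0013'; python3 - <<'E'
from h import *
plan(.5855,.1590,.123,-15.2)
c=robot.read_camera("wrist");im=c["pixels"];cv2.imwrite("pics/w16.png",im[:,:,::-1])
cv2.imwrite("pics/w16c.png",cv2.resize(im[170:230,210:350,::-1],None,fx=5.5,fy=5.5,interpolation=0))
V=im.max(2).astype(int)
print("col280",V[190:222,280]);print("row204",V[204,228:246],V[204,310:330]);print("row212",V[212,232:246],V[212,316:330])
E
```

```text
time: 22.35
eef_pos: [0.5858, 0.1598, 0.1265]
orientation: [2.495, 1.908, 0.001]
ft_force: [-0.2, -0.6, -0.9]
opening: 0.0363
t 22.35 at [0.5858 0.1598 0.1265] yaw -15.19 tilt [ 5.e-04  2.e-04 -1.e+00] j6 2.1 F [-0.2 -0.6 -0.9] op 0.0363
shift share [-0.0018 -0.0001  0.007 ] mm 3.6 turn share [ 0.0001 -0.0001  0.0001] deg 0.0
col280 [216 218 216 216 215 216 216 180  57  47  45  45  49  48  47  74  79 124
 166 172 171 176 173 178 237 246 247 247 248 248 247 248]
row204 [204 212 211 216 221 223 225 225 227 226 215 160  48  54  44  42  47  49] [ 48  43  49  49  47  47  50  48  50  79 157 211 213 211 209 211 208 209
 211 214]
row212 [217 221 225 211 169 177 176 173 175 173 175 175 176 177] [174 172 176 174 174 175 173 177 196 207 209 206 213 215]
```

View pics/w16c.png

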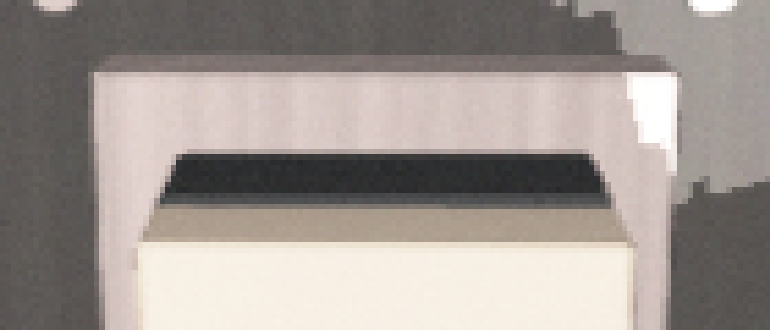

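```bash
python3 - <<'E'
from h import *
c=robot.read_camera("wrist");p,q,s=pose();M=q.as_matrix()
zb=p[2]-.031
for n,u,z in [("st far",(280,204.8),.092),("st botfar",(280,197.4),.076),("an far",(280,183),.076),("ce far",(280,207.2),zb),("ce topfar",(280,213.8),zb+.012)]:
    print(n,np.round(M.T@(plane(c,[u],z)[0]-p)*1000,2))
V=c["pixels"].max(2).astype(int);print(V[176:190,280])
E
```

```text
st far [30.31  0.77 34.8 ]
st botfar [30.16  0.81 50.8 ]
an far [37.84  0.8  50.81]
ce far [30.14  0.76 31.02]
ce topfar [30.39  0.72 19.02]
[ 96  91  92  90 117 120 124 189 207 215 217 213 217 217]
```

Ceramic and steel edges now agree to about 0.2 mm in both axes. I'll lower until they touch.

```bash
python3 -m pendant '0 0 .001 0 0 0; 0 0 .002 0 0 0; 0 0 .003 0 0 0; 0 0 .0038 0 0 0; 0 0 .0046 0 0 0; 0 0 .0054 0 0 0; 0 0 .006 0 0 0; 0 0 .006 0 0 0';python3 -m pendant '0 0 .0003 0 0 0; 0 0 .0006 0 0 0; 0 0 .0009 0 0 0; 0 0 .0012 0 0 0; 0 0 .0015 0 0 0; 0 0 .0015 0 0 0; 0 0 .0015 0 0 0; 0 0 .0015 0 0 0'
```

```text
time: 23.25
eef_pos: [0.5859, 0.1599, 0.1237]
orientation: [2.495, 1.908, 0.001]
ft_force: [0.5, 0.5, -1.4]
opening: 0.0362
time: 24.05
eef_pos: [0.586, 0.1599, 0.1231]
orientation: [2.495, 1.908, 0.002]
ft_force: [0.2, 1.0, -0.8]
opening: 0.0361
```

```bash
python3 -m pendant '0 0 .0003 0 0 0; 0 0 .0006 0 0 0; 0 0 .0009 0 0 0; 0 0 .0012 0 0 0; 0 0 .0012 0 0 0; 0 0 .0012 0 0 0; 0 0 .0012 0 0 0; 0 0 .0012 0 0 0'; python3 - <<'E'
from h import *
plan(.5855,.1590,.123,-15.2)
c=robot.read_camera("wrist");im=c["pixels"]
cv2.imwrite("pics/w17c.png",cv2.resize(im[170:230,210:350,::-1],None,fx=5.5,fy=5.5,interpolation=0))
E
```

```text
time: 24.85
eef_pos: [0.5859, 0.1599, 0.123]
orientation: [2.495, 1.908, 0.002]
ft_force: [-2.3, -0.9, 5.7]
opening: 0.0361
t 24.85 at [0.5859 0.1599 0.123 ] yaw -15.18 tilt [ 1.3e-03  3.0e-04 -1.0e+00] j6 2.1 F [-2.3 -0.9  5.7] op 0.0361
shift share [-0.002  -0.0004 -0.0001] mm 1.0 turn share [ 0.0004 -0.0002  0.0001] deg 0.1
```

View pics/w17c.png

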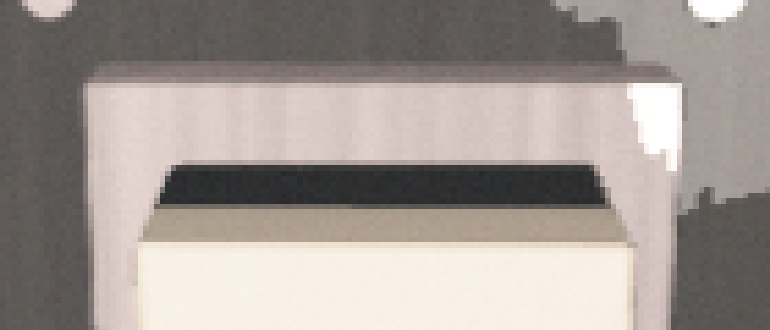

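```bash
python3 -m pendant '0 0 0 0 0 0; 0 0 0 0 0 0; 0 0 0 0 0 0; 0 0 -.005 0 0 0; 0 0 -.03 0 0 0; 0 0 -.07 0 0 0; 0 0 -.12 0 0 0; 0 0 -.17 0 0 0' -0.2; python3 - <<'E'
from h import *
c=robot.read_camera("wrist");im=c["pixels"];p,q,s=pose();M=q.as_matrix();plan(.5127,.2898,.2,-15.2)
cv2.imwrite("pics/w18.png",im[:,:,::-1])
E
```

```text
time: 25.7
eef_pos: [0.5859, 0.1599, 0.2092]
orientation: [2.495, 1.908, 0.002]
ft_force: [0.2, -0.6, 0.8]
opening: 0.0513
t 25.75 at [0.588  0.1605 0.214 ] yaw -15.18 tilt [ 0.0074  0.0021 -1.    ] j6 2.1 F [1.1 0.2 4.5] op 0.0513
shift share [ 0.2101 -0.2132  0.0275] mm 150.3 turn share [ 0.0021 -0.0013  0.0001] deg 0.4
```

View pics/w18.png

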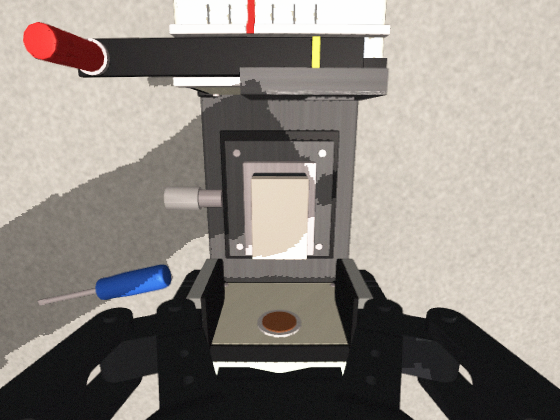

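```bash
python3 - <<'E'
from h import *
w=robot.read_camera("wrist");t=robot.read_camera("top");d=robot.read_camera("side")
def crop(c,x,y,w_,h_,f):return cv2.resize(c["pixels"][y:y+h_,x:x+w_,::-1],None,fx=f,fy=f,interpolation=0)
A=crop(w,10,10,110,75,5);B=crop(t,95,185,55,40,5);C=crop(d,230,320,55,55,5)
o=np.zeros((375+275,550,3),np.uint8);o[:375,:550]=A;o[375:575,:275]=B;o[375:650,275:550]=C
cv2.imwrite("pics/knob.png",o[:600])
a=np.radians(-15.2);G=np.array([[np.cos(a),-np.sin(a)],[np.sin(a),np.cos(a)]])
O=np.array([.5866,.1592])
for n,c,u,z in [("collar w",w,(94,58),.13),("ktop w",w,(42,42),.172),("ktop top",t,(120.3,205.3),.172),("ktop side",d,(254,331.7),.172)]:
    P=plane(c,[u],z)[0];print(n,np.round(P*1000,1),np.round((P[:2]-O)@G*1000,1))
print(two(w,(42,42),d,(254,331.7)),two(t,(120.3,205.3),d,(254,331.7)))
E
```

```text
collar w [514.4 288.7 130. ] [-103.7  106.1]
ktop w [512.7 289.4 172. ] [-105.4  106.3]
ktop top [510.7 286.  172. ] [-106.5  102.5]
ktop side [511.8 282.2 172. ] [-104.4   99.1]
(array([0.51296656, 0.28710176, 0.17609467]), np.float64(0.00425107517778759)) (array([0.51094189, 0.28483324, 0.17517267]), np.float64(0.0009324091843394981))
```

View pics/knob.png

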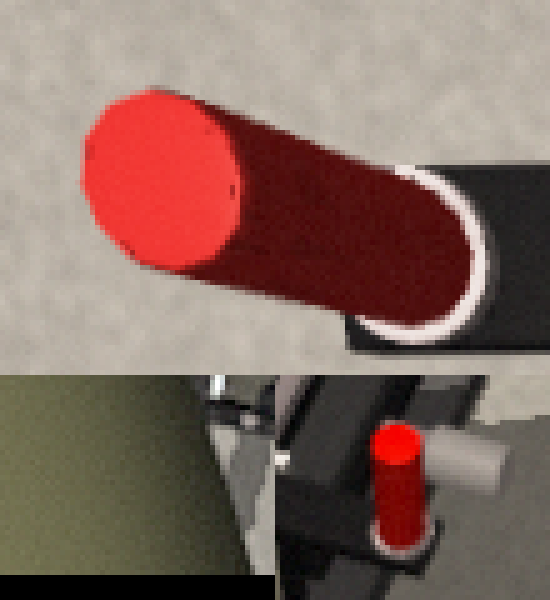

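```bash
python3 -m pendant '0 0 -.01 0 0 0; .02 -.02 -.03 0 0 0; .06 -.06 -.06 0 0 0; .1 -.1 -.08 0 0 0; .14 -.14 -.08 0 0 0; .16 -.18 -.08 0 0 0; .165 -.21 -.08 0 0 0; .165 -.215 -.08 0 0 0' -0.1; python3 -m pendant '0 0 0 0 0 0; 0 0 0 0 0 0; 0 0 0 0 0 0; 0 0 0 0 0 0; 0 0 0 0 0 0; 0 0 0 0 0 0; 0 0 0 0 0 0; 0 0 0 0 0 0'; python3 - <<'E'
from h import *
c=robot.read_camera("wrist");im=c["pixels"];plan(.512,.2875,.22,-15.2)
cv2.imwrite("pics/w19.png",im[:,:,::-1])
E
```

```text
time: 26.7
eef_pos: [0.5017, 0.2685, 0.2475]
orientation: [-2.493, -1.911, 0.0]
ft_force: [-0.1, -1.1, 0.2]
opening: 0.0471
time: 27.5
eef_pos: [0.5037, 0.2676, 0.2474]
orientation: [2.495, 1.908, 0.001]
ft_force: [-0.7, 0.1, -0.2]
opening: 0.0469
t 27.55 at [0.5037 0.2676 0.2474] yaw -15.18 tilt [ 9.e-04  3.e-04 -1.e+00] j6 2.32 F [-0.6 -0.4  0.5] op 0.047
shift share [0.0427 0.0056 0.0548] mm 34.8 turn share [ 0.0003 -0.0002  0.0001] deg 0.1
```

View pics/w19.png

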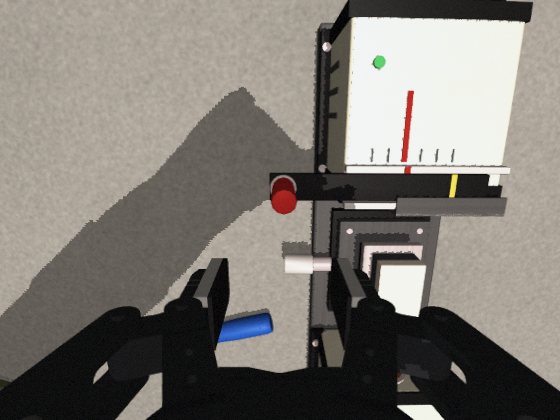

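```bash
python3 - <<'E'
from h import *
c=robot.read_camera("wrist");im=c["pixels"];p,q,s=pose();M=q.as_matrix()
cv2.imwrite("pics/w19c.png",np.vstack([cv2.resize(im[170:220,260:310,::-1],(400,300),interpolation=0),cv2.resize(im[160:202,390:470,::-1],(560,294),interpolation=0)[:,:400]]))
cv2.imwrite("pics/w19d.png",cv2.resize(im[155:215,260:470,::-1],None,fx=3.8,fy=3.8,interpolation=0))
for n,u,z in [("ktop",(284,202),.173),("collar",(283.5,189),.130),("yel",(453,185),.128),("mark",(406.5,172),.13)]:
    P=plane(c,[u],z)[0];print(n,np.round(P*1000,1),np.round(M.T@(P-p)*1000,1))
E
```

```text
ktop [512.7 287.7 173. ] [21.7  3.4 74.4]
collar [512.7 286.6 130. ] [ 20.6   3.7 117.4]
yel [634.  256.6 128. ] [ 23.3 128.6 119.5]
mark [601.4 275.6 130. ] [ 33.2  92.1 117.5]
```

View pics/w19d.png

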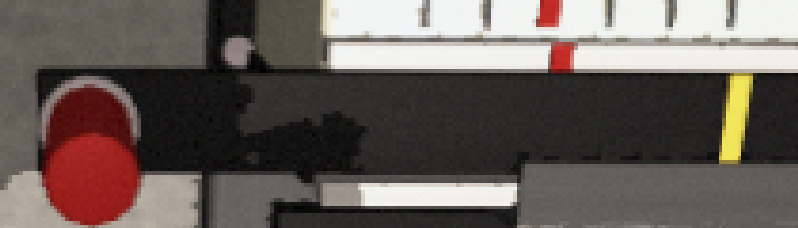

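```bash
python3 -m pendant '.02 .003 0 0 0 0; .035 .005 0 0 0 0; .0425 .006 .01 0 0 0; .0425 .006 .03 0 0 0; .0425 .006 .06 0 0 0; .0425 .006 .09 0 0 0; .0425 .006 .115 0 0 0; .0425 .006 .13 0 0 0'; python3 -m pendant '0 0 .004 0 0 0; 0 0 .008 0 0 0; 0 0 .008 0 0 0; 0 0 .008 0 0 0; 0 0 .008 0 0 0; 0 0 .008 0 0 0; 0 0 .008 0 0 0; 0 0 .008 0 0 0'; python3 - <<'E'
from h import *
c=robot.read_camera("wrist");im=c["pixels"];plan(.512,.2875,.178,-15.2)
cv2.imwrite("pics/w20.png",im[:,:,::-1])
E
```

```text
time: 28.4
eef_pos: [0.5114, 0.2869, 0.1805]
orientation: [2.495, 1.908, -0.002]
ft_force: [-1.1, 0.6, 0.4]
opening: 0.047
time: 29.2
eef_pos: [0.5122, 0.2874, 0.1785]
orientation: [2.495, 1.908, 0.002]
ft_force: [0.3, 0.0, -0.3]
opening: 0.0471
t 29.25 at [0.5122 0.2874 0.1784] yaw -15.18 tilt [ 1.e-03  3.e-04 -1.e+00] j6 2.35 F [-0.5 -0.1 -0. ] op 0.0469
shift share [ 0.0001 -0.0004  0.0009] mm 0.5 turn share [ 0.0003 -0.0002  0.0001] deg 0.1
```

View pics/w20.png

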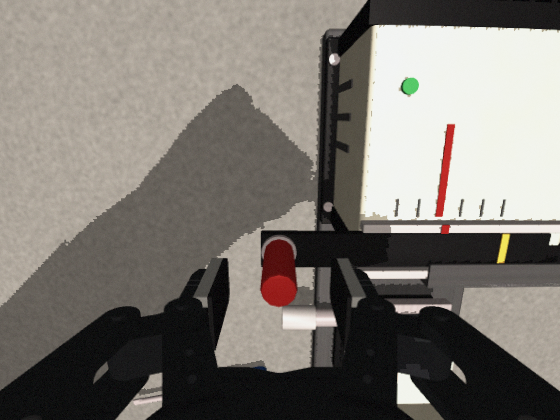

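The knob top is at (279,290), midway between the fingers and alongside the pads. Closing on it.

```bash
python3 -m pendant '0 0 0 0 0 0; 0 0 0 0 0 0; 0 0 0 0 0 0; 0 0 0 0 0 0; 0 0 0 0 0 0; 0 0 0 0 0 0; 0 0 0 0 0 0; 0 0 0 0 0 0' 1; python3 - <<'E'
from h import *
c=robot.read_camera("wrist");im=c["pixels"];plan(.512,.2875,.178,-15.2)
cv2.imwrite("pics/w21.png",im[:,:,::-1])
E
```

```text
time: 30.05
eef_pos: [0.512, 0.2875, 0.1786]
orientation: [-2.495, -1.909, -0.001]
ft_force: [-4.1, -0.0, 4.5]
opening: 0.0134
t 30.1 at [0.512  0.2875 0.1786] yaw -15.17 tilt [ 6.e-04  5.e-04 -1.e+00] j6 2.35 F [-3.6 -0.2  5.4] op 0.0133
shift share [0.0001 0.     0.0011] mm 0.6 turn share [ 0.0001 -0.0002  0.0001] deg 0.1
```

View pics/w21.png

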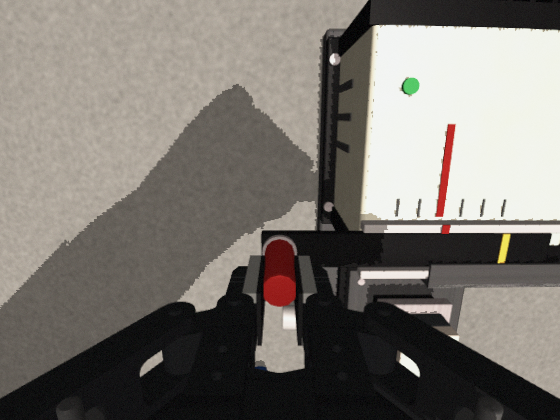

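```bash
python3 -m pendant '0 -.006 0 0 0 0; 0 -.014 0 0 0 0; 0 -.024 0 0 0 0; 0 -.034 0 0 0 0; 0 -.044 0 0 0 0; 0 -.054 0 0 0 0; 0 -.062 0 0 0 0; 0 -.068 0 0 0 0'; python3 -m pendant '0 0 0 0 0 0; 0 0 0 0 0 0; 0 0 0 0 0 0; 0 0 0 0 0 0; 0 0 0 0 0 0; 0 0 0 0 0 0; 0 0 0 0 0 0; 0 0 0 0 0 0'; python3 - <<'E'
from h import *
c=robot.read_camera("wrist");im=c["pixels"];plan(.512,.2875,.178,-15.2)
cv2.imwrite("pics/w22.png",im[:,:,::-1])
p,q,s=pose();print("pulled mm",np.round((p-np.array([.512,.2875,.1786]))@np.array([-.965,.262,0])*1000,1))
E
```

```text
time: 30.9
eef_pos: [0.482, 0.2956, 0.1786]
orientation: [2.492, 1.904, 0.007]
ft_force: [8.8, -3.2, -1.2]
opening: 0.0132
time: 31.7
eef_pos: [0.4822, 0.2956, 0.1786]
orientation: [2.492, 1.904, 0.007]
ft_force: [7.6, -3.6, -0.4]
opening: 0.0133
t 31.75 at [0.4822 0.2956 0.1786] yaw -15.25 tilt [ 0.0066 -0.0016 -1.    ] j6 2.39 F [ 6.9 -2.7 -0.8] op 0.013
shift share [0.0001 0.0618 0.0016] mm 30.9 turn share [ 0.0021 -0.     -0.0003] deg 0.4
pulled mm 30.9
```

View pics/w22.png

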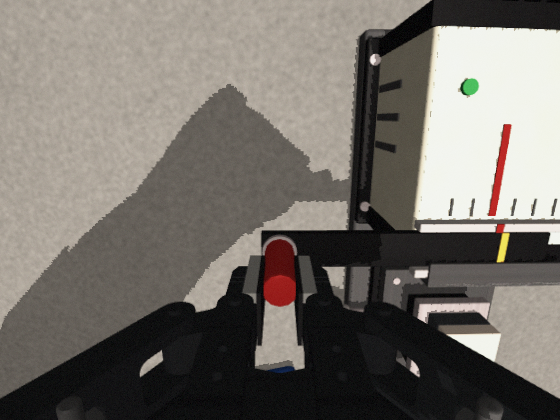

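```bash
cat > idx.py <<'E'
from h import *
a=np.radians(-15.2);G=np.array([[np.cos(a),-np.sin(a)],[np.sin(a),np.cos(a)]]);O=np.array([.5866,.1592])
def run(tag):
    out=[]
    for n,zm,roi in [("wrist",.131,None),("side",.131,(150,330,250,420)),("top",.131,None)]:
        c=robot.read_camera(n);im=c["pixels"];hsv=cv2.cvtColor(im,cv2.COLOR_RGB2HSV);H,S,V=[hsv[:,:,i].astype(int) for i in range(3)]
        ye=((S>120)&(H>22)&(H<35)&(V>120));re=(S>150)&((H<6)|(H>174))&(V>100)
        cs=[]
        for nm,m in (("yel",ye),("red",re)):
            k,l,st,ce=cv2.connectedComponentsWithStats(m.astype(np.uint8))
            for i in range(1,k):
                if st[i,4]<4: continue
                z=.128 if nm=="yel" else zm
                P=plane(c,[ce[i]],z)[0];g=(P[:2]-O)@G*1000
                if -60<g[0]<60 and 85<g[1]<175: cs.append((nm,int(st[i,4]),np.round(ce[i],1).tolist(),np.round(g,1).tolist()))
        print(n,cs)
        if n!="top":
            u=proj(c,np.r_[O+G@np.array([-.017,.105]),.128])[0].astype(int) if n=="wrist" else np.array([200,345])
            x,y=max(u[0]-60,0),max(u[1]-45,0);cv2.imwrite(f"pics/{tag}_{n}.png",cv2.resize(im[y:y+90,x:x+120,::-1],None,fx=5,fy=5,interpolation=0))
E
python3 -c "
from idx import *
run('i1')"
```

```text
wrist [('yel', 220, [502.7, 246.9], [-10.2, 105.8]), ('red', 630, [499.5, 169.7], [-22.2, 149.7]), ('red', 61, [499.7, 228.0], [-16.2, 118.0])]
side [('yel', 27, [200.9, 335.8], [-10.3, 101.8]), ('red', 4, [200.5, 342.0], [-16.8, 115.3]), ('red', 48, [192.0, 360.5], [-20.3, 151.3])]
top [('yel', 13, [136.5, 166.9], [-10.6, 106.1]), ('red', 28, [121.5, 165.7], [-16.6, 140.9])]
```

```bash
python3 -m pendant '0 -.003 0 0 0 0; 0 -.006 0 0 0 0; 0 -.009 0 0 0 0; 0 -.012 0 0 0 0; 0 -.012 0 0 0 0; 0 -.012 0 0 0 0; 0 -.012 0 0 0 0; 0 -.012 0 0 0 0'; python3 - <<'E'
from idx import *
run('i2')
p,q,s=pose();plan(*p);print("pulled mm",np.round((p-np.array([.512,.2875,.1786]))@np.array([-.965,.262,0])*1000,1))
E
```

```text
time: 32.7
eef_pos: [0.4766, 0.2971, 0.1786]
orientation: [2.492, 1.903, 0.007]
ft_force: [8.8, -3.7, -1.9]
opening: 0.0133
wrist [('yel', 204, [502.8, 246.4], [-15.9, 106.0]), ('red', 628, [509.6, 169.0], [-22.5, 150.1]), ('red', 61, [510.0, 227.9], [-16.1, 118.0])]
side [('yel', 27, [204.2, 336.7], [-16.3, 101.8]), ('red', 49, [192.1, 360.3], [-20.3, 150.9])]
top [('yel', 13, [135.9, 169.2], [-16.3, 106.0]), ('red', 28, [121.5, 165.7], [-16.6, 140.9])]
t 32.85 at [0.4766 0.2971 0.1786] yaw -15.26 tilt [ 0.007  -0.0018 -1.    ] j6 2.4 F [ 8.1 -3.4 -1.4] op 0.0134
shift share [0. 0. 0.] mm 0.0 turn share [0. 0. 0.] deg 0.0
pulled mm 36.7
```

View pics/i2_wrist.png

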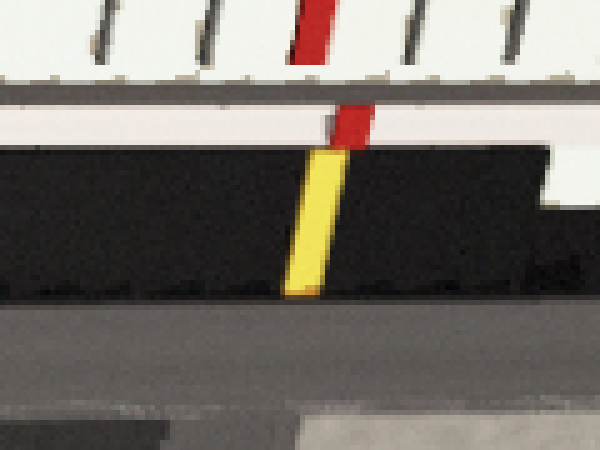

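View pics/i2_side.png

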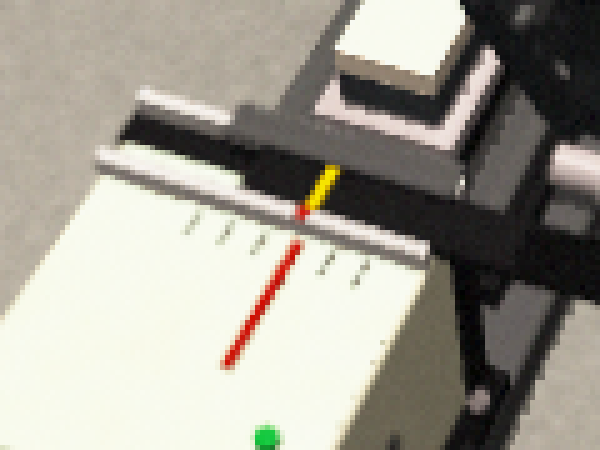

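The yellow line is at gauge x −15.9 (wrist) and −16.3 mm (side, top), against −16.1 for the mark. They also line up in the side view, so this is good. A last look at the whole scene.

```bash
python3 -m pendant '0 0 0 0 0 0; 0 0 0 0 0 0; 0 0 0 0 0 0; 0 0 0 0 0 0; 0 0 0 0 0 0; 0 0 0 0 0 0; 0 0 0 0 0 0; 0 0 0 0 0 0'; python3 - <<'E'
from idx import *
run('i3')
c=robot.read_camera("side");cv2.imwrite("pics/sf.png",c["pixels"][:,:,::-1])
c=robot.read_camera("top");im=c["pixels"];cv2.imwrite("pics/tf.png",cv2.resize(im[120:235,80:290,::-1],None,fx=3.5,fy=3.5,interpolation=0))
V=im.max(2);print(np.round(plane(c,[[188,177]],.104)[0],4))
p,q,s=pose();plan(*p)
E
```

```text
time: 33.65
eef_pos: [0.4766, 0.2971, 0.1786]
orientation: [2.492, 1.903, 0.007]
ft_force: [8.7, -3.6, -1.6]
opening: 0.0133
wrist [('yel', 205, [502.8, 246.4], [-15.9, 106.0]), ('red', 628, [509.6, 169.0], [-22.5, 150.1]), ('red', 61, [510.0, 227.9], [-16.1, 118.0])]
side [('yel', 27, [204.2, 336.7], [-16.3, 101.8]), ('red', 4, [200.2, 342.0], [-16.4, 115.4]), ('red', 50, [192.1, 360.3], [-20.3, 150.9])]
top [('yel', 13, [135.9, 169.2], [-16.3, 106.0]), ('red', 28, [121.5, 165.7], [-16.6, 140.9])]
[0.5806 0.1474 0.104 ]
t 33.9 at [0.4766 0.2971 0.1786] yaw -15.26 tilt [ 0.007  -0.0018 -1.    ] j6 2.4 F [ 8.3 -3.5 -0.6] op 0.0131
shift share [0. 0. 0.] mm 0.0 turn share [0. 0. 0.] deg 0.0
```

View pics/sf.png

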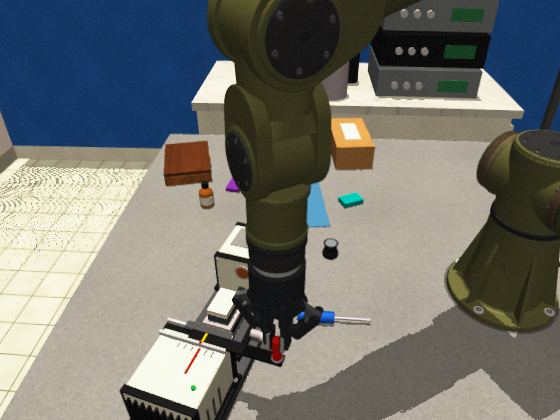

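View pics/tf.png

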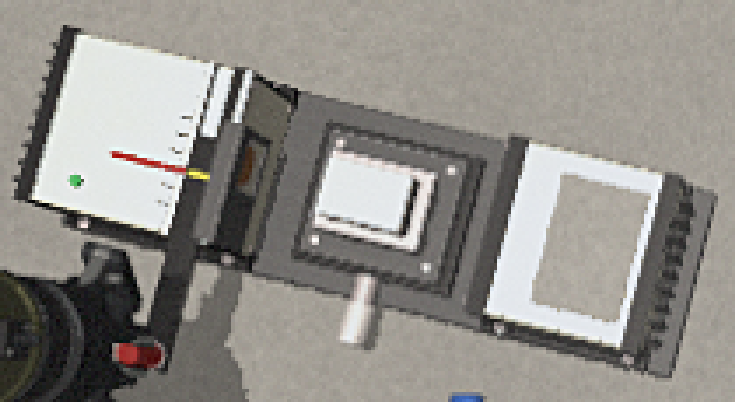

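```bash
python3 - <<'E'
from idx import *
c=robot.read_camera("top");im=c["pixels"].astype(int)
m=(im[:,:,0]-im[:,:,2]<2)&(im.max(2)>200);r=np.zeros(m.shape,bool);r[163:190,166:200]=1
for b in blobs(c,m&r,.104,80): print(b,np.round((b[1]/1000-O)@G*1000,1))
c=robot.read_camera("wrist");im=c["pixels"];cv2.imwrite("pics/wf.png",im[:,:,::-1])
robot.sign_off();print("handed in")
E
```

```text
(array([183.3, 174.9]), array([585.8, 158.8]), 38.3, 57.7, -14.4) [-0.7 -0.6]
the job is handed in; nothing more can be done
handed in
```

I built the pile, pulled the shutter knob to the mark, and handed the job in at about 34 s with the gripper still holding the knob.

- **Steel plate:** I lowered it onto the anvil until the force sensor showed contact, then let go. Checked against the anvil's edges in the wrist view, it was within about 0.5 mm of the middle and square.
- **Ceramic plate:** I set it on the steel plate the same way. Their edges agreed to about 0.2 mm just before contact. The last top view puts it 0.7 and 0.6 mm from the anvil's middle. That view reads its angle as −14.4° against −15.2° for the anvil. The picture is coarse, about 2.6 mm per pixel, and the arm set the plate down at −15.2°.
- **Shutter:** It stayed shut until the pile was complete. The yellow line was at −15.9 mm (wrist) and −16.3 mm (side and top), against −16.1 to −16.6 mm for the mark. The arm's own travel reads 36.7 mm, which is 0.7 mm more than the 36 mm at the mark. It held steady with about 9 N on the wrist.

**What went less smoothly:** on the first close on the steel plate, the fingertips pressed the mat with about 22 N. I reopened and gripped higher. Before the steel plate touched the anvil it also drifted about 1.3 mm sideways, which I corrected.

I touched nothing else. In the last side view the bottle, loupe and screwdriver look unmoved, but I did not measure them.

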